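Shingle slide holders on the loading tray and push it through the tunnel flap

TASK

Fill the loading tray with the two loose slide holders, shingled behind the holder that already lies in it: each one with its tab end towards the tunnel and lapping on top of the rear of the one before it by about a third of its length, its own rear edge on the tray floor, all three squarely in line. Then push the tray by its handle along the slideway, without lifting it, through the sprung flap into the tunnel until it is fully home against the end stop, so that the flap hangs shut behind it, and let go of the handle with the fan still in order. Leave the agar dish and the forceps where they are.

Things in the scene. Friction and masses are not known exactly. Their poses are not given: they have to be found in the camera images.
- tunnel: fixed white tunnel, clear window in its roof (68 mm high). Origin: on the worktop under the flap's hinge, mid-mouth; x points into the tunnel (the way to push), z up. Inside 78 mm wide; end stop's face at x = +160 mm; lintel over the mouth 58-68 mm high. Steel slideway 4 mm thick runs out towards the robot to x = -150 mm, guide fences at y = +-39 mm, 18 mm high.
- flap (a joint): grey flap 72 wide x 36 mm tall, hinged 54 mm above the worktop in the mouth. 0 = shut (lower edge 14 mm above the slideway); grows (rad) as it swings inward and up, to 1.45; inward only. Light spring shuts it (0.005-0.017 N m). It rides on the tray's walls (about 1.1 rad) and drops shut once the tray's rear wall is 35 mm inside; the tray's tongue fits under it.
- tray: loose aluminium loading tray on the slideway before the flap, 0.45 kg: open box 118 mm long (x) x 70 wide, walls 33 mm tall, 3 mm thick. A flat tongue, 30 mm wide, 4 mm thick, runs back to x = -162 mm and carries the handle. Origin: under the middle of the box; x towards the tunnel, z up. Home = front wall at the end stop: origin then 101 mm inside the tunnel's origin.
- tray_floor (a point): Middle of the tray's inner floor, 4 mm above its underside; axes as the tray. The floor is 112 mm (x) x 64 mm (y) between the walls: front wall's inner face at x = +56 mm, rear wall's at -56 mm; walls rise 29 mm above it.
- tray_handle (a point): Centre of the black upright grip block on the tongue, 20 mm along the tray (x) x 16 mm across (y) x 36 mm tall; 150 mm behind the tray's middle, 22 mm above its underside (top at 40 mm). Axes as the tray. With the tray home it stands 49 mm outside the tunnel's origin.
- holder_0: flat grey slide holder that already lies in the tray at its front end: plate 38 mm long (x) x 46 wide (y) x 5 mm thick with two glass slides let in and one pinch tab on top, nearer the front edge (9 mm forward of the middle). Origin: middle of the underside; x to its front (tab end), z up. 35 g.
- holder_1: loose slide holder, same as holder_0, flat on the worktop left of the slideway, the nearer of two at the start. Origin and axes as holder_0. Either loose one may be the middle of the fan.
- holder_2: loose slide holder, same as holder_0, flat on the worktop left of the slideway, the farther of two at the start. Origin and axes as holder_0.
- holder_0_tab (a point): Centre of the pinch tab of holder_0, half-way up it: 12.5 mm above the plate's underside, 10 mm behind its front edge, 28 mm ahead of its rear edge. The tab is 12 (x) x 10 (y) x 15 mm tall, its top 20 mm above the underside. x to the holder's front, z up. 
- holder_1_tab (a point): Centre of the pinch tab of holder_1, half-way up it: 12.5 mm above the plate's underside, 10 mm behind its front edge, 28 mm ahead of its rear edge. The tab is 12 (x) x 10 (y) x 15 mm tall, its top 20 mm above the underside. x to the holder's front, z up. When shingled: leans about 0.2 rad, front up, tab about 28 mm behind the one before.
- holder_2_tab (a point): Centre of the pinch tab of holder_2, half-way up it: 12.5 mm above the plate's underside, 10 mm behind its front edge, 28 mm ahead of its rear edge. The tab is 12 (x) x 10 (y) x 15 mm tall, its top 20 mm above the underside. x to the holder's front, z up. When shingled: as holder_1.
- holder_0_rear (a point): Middle of the rear edge (the one farther from the tab) of holder_0, at its underside; same axes.
- holder_1_rear (a point): Middle of the rear edge (the one farther from the tab) of holder_1, at its underside; same axes.
- holder_2_rear (a point): Middle of the rear edge (the one farther from the tab) of holder_2, at its underside; same axes.
- dish: bystander: round poured agar dish with lid, 92 mm across, 17 mm tall; origin under its centre.
- tweezers: bystander: steel forceps lying flat at the left, 133 mm long (y), 14 mm wide, 8 mm tall; origin under their middle.

How it is judged (in metres and radians):
On the way, in this order (a step that is already met when the one before it is completed fails the run):
1. one loose holder is shingled onto the rear of the holder in the tray and let go, the tray still outside (angle between holder_0_tab's own z axis and vertical below 0.06 rad and x of holder_0_tab in the frame of tray_floor between 0.015 and 0.06 m and z of holder_0_rear in the frame of tray_floor between -0.003 and 0.003 m and angle between the x axis of holder_0_tab and the x axis of tunnel, either way round below 0.3 rad and x of tray_floor in the frame of tunnel below -0.05 m and ((x of holder_1_tab in the frame of holder_0_tab between -0.037 and -0.018 m and y of holder_1_tab in the frame of holder_0_tab between -0.014 and 0.014 m and x of holder_1_rear in the frame of holder_0_tab below -0.035 m and angle between the x axis of holder_1_tab and the x axis of holder_0_tab, either way round below 0.35 rad and angle between holder_1_tab's own z axis and vertical between 0.07 and 0.4 rad and z of holder_1_rear in the frame of tray_floor between -0.003 and 0.003 m and contact force between the fingers and holder_1 below 0.05 N) or (x of holder_2_tab in the frame of holder_0_tab between -0.037 and -0.018 m and y of holder_2_tab in the frame of holder_0_tab between -0.014 and 0.014 m and x of holder_2_rear in the frame of holder_0_tab below -0.035 m and angle between the x axis of holder_2_tab and the x axis of holder_0_tab, either way round below 0.35 rad and angle between holder_2_tab's own z axis and vertical between 0.07 and 0.4 rad and z of holder_2_rear in the frame of tray_floor between -0.003 and 0.003 m and contact force between the fingers and holder_2 below 0.05 N))), for 0.2 s.
2. the other is shingled onto the rear of that one and let go: a fan of three, the tray still outside (angle between holder_0_tab's own z axis and vertical below 0.06 rad and x of holder_0_tab in the frame of tray_floor between 0.015 and 0.06 m and z of holder_0_rear in the frame of tray_floor between -0.003 and 0.003 m and angle between the x axis of holder_0_tab and the x axis of tunnel, either way round below 0.3 rad and ((x of holder_1_tab in the frame of holder_0_tab between -0.037 and -0.018 m and y of holder_1_tab in the frame of holder_0_tab between -0.014 and 0.014 m and x of holder_1_rear in the frame of holder_0_tab below -0.035 m and angle between the x axis of holder_1_tab and the x axis of holder_0_tab, either way round below 0.35 rad and angle between holder_1_tab's own z axis and vertical between 0.07 and 0.4 rad and z of holder_1_rear in the frame of tray_floor between -0.003 and 0.003 m and contact force between the fingers and holder_1 below 0.05 N and x of holder_2_tab in the frame of holder_1_tab between -0.037 and -0.018 m and y of holder_2_tab in the frame of holder_1_tab between -0.014 and 0.014 m and x of holder_2_rear in the frame of holder_1_tab below -0.035 m and angle between the x axis of holder_2_tab and the x axis of holder_1_tab, either way round below 0.35 rad and angle between holder_2_tab's own z axis and vertical between 0.07 and 0.4 rad and z of holder_2_rear in the frame of tray_floor between -0.003 and 0.003 m and contact force between the fingers and holder_2 below 0.05 N) or (x of holder_2_tab in the frame of holder_0_tab between -0.037 and -0.018 m and y of holder_2_tab in the frame of holder_0_tab between -0.014 and 0.014 m and x of holder_2_rear in the frame of holder_0_tab below -0.035 m and angle between the x axis of holder_2_tab and the x axis of holder_0_tab, either way round below 0.35 rad and angle between holder_2_tab's own z axis and vertical between 0.07 and 0.4 rad and z of holder_2_rear in the frame of tray_floor between -0.003 and 0.003 m and contact force between the fingers and holder_2 below 0.05 N and x of holder_1_tab in the frame of holder_2_tab between -0.037 and -0.018 m and y of holder_1_tab in the frame of holder_2_tab between -0.014 and 0.014 m and x of holder_1_rear in the frame of holder_2_tab below -0.035 m and angle between the x axis of holder_1_tab and the x axis of holder_2_tab, either way round below 0.35 rad and angle between holder_1_tab's own z axis and vertical between 0.07 and 0.4 rad and z of holder_1_rear in the frame of tray_floor between -0.003 and 0.003 m and contact force between the fingers and holder_1 below 0.05 N)) and x of tray_floor in the frame of tunnel below -0.05 m), for 0.2 s.
3. the tray, with the fan in it, is pushed in under the flap and holds it open (angle between holder_0_tab's own z axis and vertical below 0.06 rad and x of holder_0_tab in the frame of tray_floor between 0.015 and 0.06 m and z of holder_0_rear in the frame of tray_floor between -0.003 and 0.003 m and angle between the x axis of holder_0_tab and the x axis of tunnel, either way round below 0.3 rad and ((x of holder_1_tab in the frame of holder_0_tab between -0.037 and -0.018 m and y of holder_1_tab in the frame of holder_0_tab between -0.014 and 0.014 m and x of holder_1_rear in the frame of holder_0_tab below -0.035 m and angle between the x axis of holder_1_tab and the x axis of holder_0_tab, either way round below 0.35 rad and angle between holder_1_tab's own z axis and vertical between 0.07 and 0.4 rad and z of holder_1_rear in the frame of tray_floor between -0.003 and 0.003 m and contact force between the fingers and holder_1 below 0.05 N and x of holder_2_tab in the frame of holder_1_tab between -0.037 and -0.018 m and y of holder_2_tab in the frame of holder_1_tab between -0.014 and 0.014 m and x of holder_2_rear in the frame of holder_1_tab below -0.035 m and angle between the x axis of holder_2_tab and the x axis of holder_1_tab, either way round below 0.35 rad and angle between holder_2_tab's own z axis and vertical between 0.07 and 0.4 rad and z of holder_2_rear in the frame of tray_floor between -0.003 and 0.003 m and contact force between the fingers and holder_2 below 0.05 N) or (x of holder_2_tab in the frame of holder_0_tab between -0.037 and -0.018 m and y of holder_2_tab in the frame of holder_0_tab between -0.014 and 0.014 m and x of holder_2_rear in the frame of holder_0_tab below -0.035 m and angle between the x axis of holder_2_tab and the x axis of holder_0_tab, either way round below 0.35 rad and angle between holder_2_tab's own z axis and vertical between 0.07 and 0.4 rad and z of holder_2_rear in the frame of tray_floor between -0.003 and 0.003 m and contact force between the fingers and holder_2 below 0.05 N and x of holder_1_tab in the frame of holder_2_tab between -0.037 and -0.018 m and y of holder_1_tab in the frame of holder_2_tab between -0.014 and 0.014 m and x of holder_1_rear in the frame of holder_2_tab below -0.035 m and angle between the x axis of holder_1_tab and the x axis of holder_2_tab, either way round below 0.35 rad and angle between holder_1_tab's own z axis and vertical between 0.07 and 0.4 rad and z of holder_1_rear in the frame of tray_floor between -0.003 and 0.003 m and contact force between the fingers and holder_1 below 0.05 N)) and value of joint flap above 0.6 rad and x of tray_floor in the frame of tunnel between -0.03 and 0.06 m), for 0.1 s.
At the end, for the whole second after the job is handed in: Tray let go, at rest, within 8 mm of the end stop; flap shut (<0.06 rad); holder_0 flat in front, the others follow in either order, tabs forward, each leaning 0.07-0.40 rad on the one before, tab 18-37 mm behind and within 14 mm sideways of its tab, within 0.35 rad, rear edge on the floor (3 mm) (angle between holder_0_tab's own z axis and vertical below 0.06 rad and x of holder_0_tab in the frame of tray_floor between 0.015 and 0.06 m and z of holder_0_rear in the frame of tray_floor between -0.003 and 0.003 m and angle between the x axis of holder_0_tab and the x axis of tunnel, either way round below 0.3 rad and ((x of holder_1_tab in the frame of holder_0_tab between -0.037 and -0.018 m and y of holder_1_tab in the frame of holder_0_tab between -0.014 and 0.014 m and x of holder_1_rear in the frame of holder_0_tab below -0.035 m and angle between the x axis of holder_1_tab and the x axis of holder_0_tab, either way round below 0.35 rad and angle between holder_1_tab's own z axis and vertical between 0.07 and 0.4 rad and z of holder_1_rear in the frame of tray_floor between -0.003 and 0.003 m and contact force between the fingers and holder_1 below 0.05 N and x of holder_2_tab in the frame of holder_1_tab between -0.037 and -0.018 m and y of holder_2_tab in the frame of holder_1_tab between -0.014 and 0.014 m and x of holder_2_rear in the frame of holder_1_tab below -0.035 m and angle between the x axis of holder_2_tab and the x axis of holder_1_tab, either way round below 0.35 rad and angle between holder_2_tab's own z axis and vertical between 0.07 and 0.4 rad and z of holder_2_rear in the frame of tray_floor between -0.003 and 0.003 m and contact force between the fingers and holder_2 below 0.05 N) or (x of holder_2_tab in the frame of holder_0_tab between -0.037 and -0.018 m and y of holder_2_tab in the frame of holder_0_tab between -0.014 and 0.014 m and x of holder_2_rear in the frame of holder_0_tab below -0.035 m and angle between the x axis of holder_2_tab and the x axis of holder_0_tab, either way round below 0.35 rad and angle between holder_2_tab's own z axis and vertical between 0.07 and 0.4 rad and z of holder_2_rear in the frame of tray_floor between -0.003 and 0.003 m and contact force between the fingers and holder_2 below 0.05 N and x of holder_1_tab in the frame of holder_2_tab between -0.037 and -0.018 m and y of holder_1_tab in the frame of holder_2_tab between -0.014 and 0.014 m and x of holder_1_rear in the frame of holder_2_tab below -0.035 m and angle between the x axis of holder_1_tab and the x axis of holder_2_tab, either way round below 0.35 rad and angle between holder_1_tab's own z axis and vertical between 0.07 and 0.4 rad and z of holder_1_rear in the frame of tray_floor between -0.003 and 0.003 m and contact force between the fingers and holder_1 below 0.05 N)) and x of tray_floor in the frame of tunnel between 0.093 and 0.106 m and value of joint flap below 0.06 rad and linear speed of tray below 0.01 m/s and contact force between tray and the fingers below 0.05 N); the robot touches nothing.
It fails at once if a bystander (agar dish, forceps) is moved more than 15 mm (distance of any of dish, tweezers from where it was at the start of the episode above 0.015 m).
It fails at once if the tray is lifted off the slideway or tipped (height (world z) of tray_floor above 0.018 m or angle between tray_floor's own z axis and vertical above 0.15 rad).
It also fails if it takes over 61 s, if anything falls off the work surface, if the arm or the gripper's body presses on something with over 40 N, if the wrist force passes 120 N, or if a joint passes its speed limit or range.

ROBOT

A 6-joint arm with a two-finger parallel gripper is mounted at the origin on a cart in front of the work surface, level with it; the furniture and walls round the work are solid. World frame = base frame: x ahead of the robot, y to its left, z up, the work surface at z = 0. Lengths are in mm, angles in rad, forces in N, time in s.
With the tool pointing down it reaches from about 300 to 775 mm from the base axis. Payload 14.6 kg.
Tool frame: the origin (TCP) lies at the very end of the fingers, on their centre line; the grasp point (between the pads) lies 19 mm behind it; z points along the fingers, y is the direction in which the jaws open and shut (so a half turn about z gives the same grasp; the last joint's range is limited). The gripper opens to 94 mm and grips with 3 to 60 N. Pads are 16 mm wide; open, the fingers measure 119 mm over their backs; the gripper's body (75 mm by 177 mm) begins 78 mm behind the grasp point.
Start: joints at [-1.24, 0.3, 1.521, -0, 1.321, -0.067], TCP at [213.057, -507.046, 205.446] pointing down, gripper open.
Joint ranges: [-3.03, 3.03], [-0.79, 2.21], [0.23, 2.52], [-1.04, 4.18], [0, 3.07], [-2.55, 2.55]. Speed limits (rad/s): [2.22, 2.22, 2.57, 3.14, 3.14, 3.14].

INTERFACE

Orientations are given as [roll, pitch, yaw] about the fixed x, y, z axes, in that order (R = Rz(yaw) Ry(pitch) Rx(roll)).
In Python, from cell import manip gives the robot as it stands.
- The arm moves only by the shell command python3 -m pendant 'ROWS' [FORCE]. ROWS is JSON, a list of rows, each an object with "claw": the finger opening in m, from 0 to 0.094; "delta_pos": the shift along the tool's x, y, z in m, a list of three; "rotation": the turn, a rotation vector about the tool's x, y, z in rad, a list of three. A call has 1 to 10 rows; each row is the pose to reach, as a shift and turn from the pose measured when the call began, along the tool's axes at that moment; what a row does not reach only later rows make up. A row lasts 1/8 s, in which the tool goes at most 62.5 mm and 10.7 degrees, less where a joint would pass 70% of its speed; a pose out of reach is approached as far as the arm can. A call with a gripper value outside its range is refused whole. The fingers move at their own pace and stop on an object; FORCE is the grip in N (left out, the last holds). Time passes only in rows, so rows that repeat a pose let the fingers close. It gives the time, the measured TCP pose, the force and the opening at its end, in the units of the state.
- manip.read_state(): the state, without advancing time (a new reading comes with each control period).
- manip.camera(name): name is "side" or "top"; returns the picture (420x560x3 uint8, red, green, blue); there is no depth.
- manip.camera_model(name): a dict with "fx", "fy", "cx", "cy" (pixels), "cam_to_world" (4x4, takes a point from camera to world coordinates). Camera axes: x right, y up, looking along -z (the intrinsics and any distortion apply to the point x, -y, -z); pixel columns grow to the right and rows downward; lengths in mm; the calibration is good to about 2 mm. A picture is of the moment at which its call begins. camera_model takes no time and is no camera call.
- manip.sign_off(): hands the job in, once; it reports no verdict.
The state is a dict: "clock": time; "joints": joint angles; "qd": joint speeds; "effort": joint torques, N m; "eef_pos": TCP position; "eef_rot": TCP orientation; "wrist_force": force on the tool from outside, world axes, zero at the start; "moment": the same for the moment, N m; "finger_gap": finger opening in mm.
Only numpy, scipy, OpenCV 4.12 (cv2) and the standard library are available. Lean on these libraries where they do the work, as an engineer would, in place of code of your own. Each camera call takes 0.05 s, during which the arm holds its last target.

## Working session

There is one attempt and no reset: what is moved stays moved. The work goes in short steps, Python scripts to look and compute and a shell command to move; the robot and the scene stay as the last step left them, time stands still between calls to the robot, and variables do not carry over. Pictures are saved under pics/ and viewed, and the job is handed in when it is done.

```bash
ls -a; mkdir -p pics; python3 - <<'E'
from cell import manip
import cv2
print(manip.read_state())
for n in("side","top"):
    m=manip.camera_model(n);print(n,m)
    cv2.imwrite(f"pics/{n}0.png",manip.camera(n)[:,:,::-1])
E
```

```text
.
..
pics
{'clock': 0.0, 'joints': array([-1.23959078e+00,  3.00443208e-01,  1.52157255e+00, -1.76526435e-05,
        1.32071111e+00, -6.65930715e-02]), 'qd': array([ 0.00041293, -0.00037645,  0.000315  , -0.00090647,  0.00079822,
       -0.00108794]), 'effort': array([-6.75796782e-04, -5.31808412e+01, -3.52740920e+01,  7.08032283e-02,
        2.43821600e-02, -1.43544225e-04]), 'eef_pos': array([ 212.9753895 , -506.80654078,  204.90524412]), 'eef_rot': array([-3.14045981e+00, -5.84143968e-05,  3.97802967e-01]), 'wrist_force': array([ 0.27333199, -0.74581199,  0.13465315]), 'moment': array([ 0.02668845, -0.04427043, -0.04810014]), 'finger_gap': 94.02451511643068}
side {'fx': 401.03525630130594, 'fy': 401.03525630130594, 'cx': 285.1886524878868, 'cy': 209.2456834835154, 'cam_to_world': array([[ 9.17992492e-01, -2.20994601e-01,  3.29319254e-01,
         7.26214606e+02],
       [ 3.95862684e-01,  5.61113865e-01, -7.26941514e-01,
        -1.09453221e+03],
       [-2.41354499e-02,  7.97692056e-01,  6.02581831e-01,
         5.70997624e+02],
       [ 0.00000000e+00,  0.00000000e+00,  0.00000000e+00,
         1.00000000e+00]])}
top {'fx': 496.7505569945379, 'fy': 496.7505569945379, 'cx': 275.3984424320884, 'cy': 211.2284882666034, 'cam_to_world': array([[-1.68811843e-02,  9.96063109e-01, -8.70247612e-02,
         3.64643063e+02],
       [-9.99500752e-01, -1.44862753e-02,  2.80783533e-02,
        -4.75034503e+02],
       [ 2.67071472e-02,  8.74553102e-02,  9.95810372e-01,
         9.17172879e+02],
       [ 0.00000000e+00,  0.00000000e+00,  0.00000000e+00,
         1.00000000e+00]])}
```

View pics/side0.png

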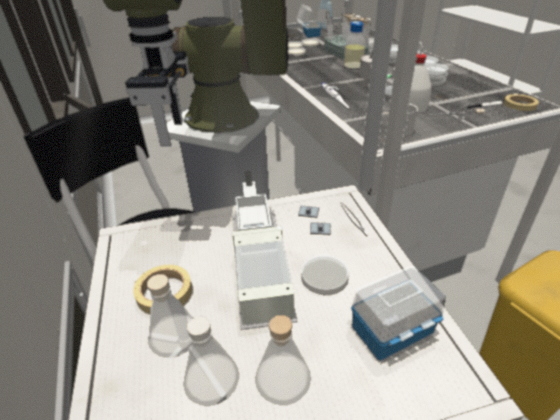

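View pics/top0.png

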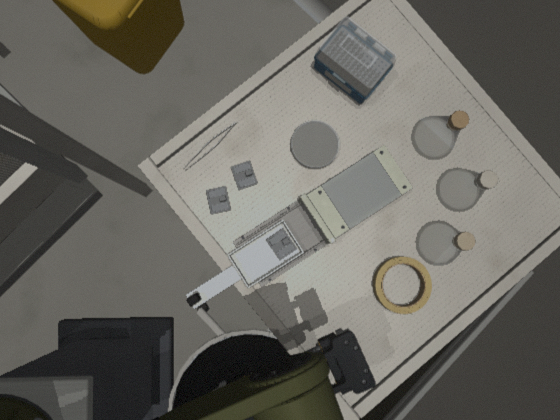

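The top view shows the tray at about (265,255), the handle at (194,299), the tunnel at (355,190), and two loose holders at (218,200) and (244,175). I'll zoom in.

```bash
cat > h.py <<'E'
import numpy as np,cv2
from cell import manip
def ray(n,u,v):
    m=manip.camera_model(n);T=np.array(m["cam_to_world"])
    d=T[:3,:3]@np.array([(u-m["cx"])/m["fx"],-(v-m["cy"])/m["fy"],-1.]);return T[:3,3],d
def at(n,u,v,z):
    o,d=ray(n,u,v);return o+d*(z-o[2])/d[2]
def px(n,P):
    m=manip.camera_model(n);T=np.array(m["cam_to_world"])
    p=T[:3,:3].T@(np.array(P,float)-T[:3,3]);return np.array([m["cx"]+m["fx"]*p[0]/-p[2],m["cy"]-m["fy"]*p[1]/-p[2]])
def shot(n,f,box,k):
    im=manip.camera(n)[:,:,::-1].copy();cv2.imwrite(f"pics/{f}_raw.png",im)
    crop(im,f,box,k)
def crop(im,f,box,k):
    x0,y0,x1,y1=box
    c=cv2.resize(im[y0:y1,x0:x1],None,fx=k,fy=k,interpolation=cv2.INTER_CUBIC)
    st=20
    for u in range((x0//st+1)*st,x1,st):
        cv2.putText(c,str(u),(int((u-x0)*k),10),0,.35,(0,255,255),1);c[::4,int((u+.5-x0)*k)-0]=(0,200,200)
    for v in range((y0//st+1)*st,y1,st):
        cv2.putText(c,str(v),(0,int((v-y0)*k)),0,.35,(0,255,255),1);c[int((v+.5-y0)*k),::4]=(0,200,200)
    cv2.imwrite(f"pics/{f}.png",c)
E
python3 - <<'E'
from h import *
crop(cv2.imread("pics/top0.png"),"top0a",(170,150,370,320),4)
crop(cv2.imread("pics/top0.png"),"top0b",(200,155,270,225),8)
crop(cv2.imread("pics/side0.png"),"side0a",(210,165,350,325),4)
E
```

```text
(no output)
```

View pics/top0a.png

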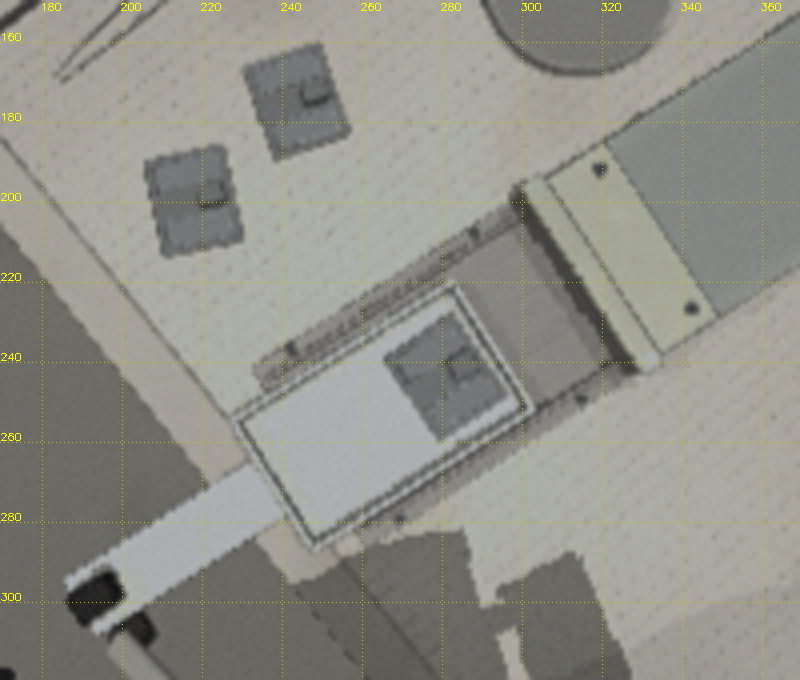

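View pics/top0b.png

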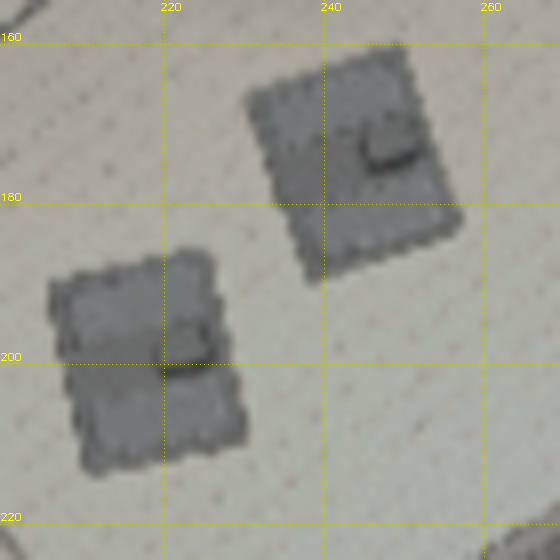

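View pics/side0a.png

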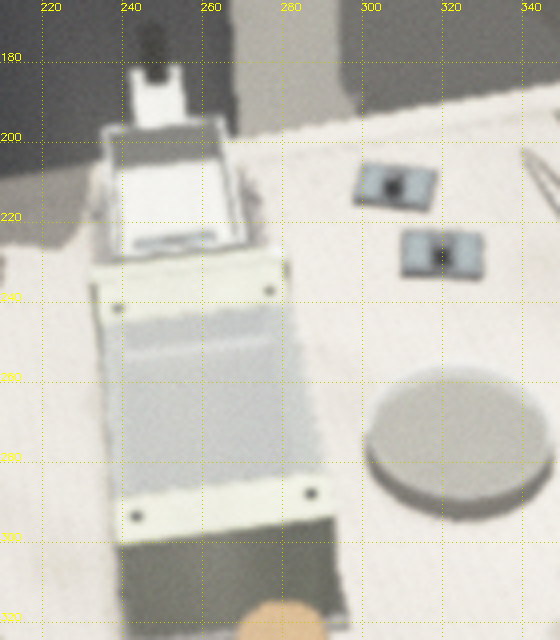

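```bash
cat > fit.py <<'E'
from h import *
from scipy.optimize import least_squares
def fit(n,pts,model,x0):
    model=np.array(model,float)
    def W(p):
        c,s=np.cos(p[2]),np.sin(p[2]);return np.c_[p[0]+c*model[:,0]-s*model[:,1],p[1]+s*model[:,0]+c*model[:,1],model[:,2]]
    f=lambda p:np.concatenate([px(n,w)-q for w,q in zip(W(p),pts)])
    r=least_squares(f,x0,x_scale=[10,10,.1]);return r.x,np.round(r.fun,1)
H=[(-19,23,5),(19,23,5),(19,-23,5),(-19,-23,5),(9,0,20)]
E
python3 - <<'E'
from fit import *
def box(n,pts,L,W,z):
    a=at(n,*np.mean(pts,0),z)
    return 
h1=[(205.7,189.5),(225.5,186),(230.3,209.5),(210.7,213.7),(223.3,197.5)]
h2=[(230.3,166.5),(249.5,160.5),(257,181.5),(238.3,189.5),(248.8,171.8)]
for nm,h in(("h1",h1),("h2",h2)):
    x0=at("top",*np.mean(h[:4],0),5); print(nm,x0,*fit("top",h,H,[x0[0],x0[1],-1.2]))
t=[(227.5,253.5),(282.5,220),(303,252.5),(247,287)]
T=[(-59,35,37),(59,35,37),(59,-35,37),(-59,-35,37)]
x0=at("top",*np.mean(t,0),37);p,r=fit("top",t,T,[x0[0],x0[1],-1.]);print("tray",p,r)
# handle predicted px
c,s=np.cos(p[2]),np.sin(p[2])
hd=np.array([p[0]-150*c,p[1]-150*s,40]);print("handle",hd,px("top",hd),px("side",hd))
h0=[(265,239.5),(283,228.5),(299,248),(279,259.8),(285,238.5)]
H0=np.array(H)+[0,0,8]
x0=at("top",*np.mean(h0[:4],0),13);print("h0",*fit("top",h0,H0,[x0[0],x0[1],-1.]))
# side check tabs
for q in[(307,211-0),(319.5,228)]: print(at("side",*q,20))
print("lintel",at("top",298,195,68),at("top",331,243,68))
E
```

```text
h1 [ 467.25656916 -395.44902083    5.        ] [ 467.39144452 -395.86398626   -1.38200757] [ 0.   0.   0.5 -0.6  0.6  0.2 -0.2  0.2 -0.9  0.2]
h2 [ 513.51648337 -443.29912431    5.        ] [ 513.45335438 -443.55425817   -1.24039908] [-0.2 -0.1 -0.1 -0.9  0.8  1.2  0.1  0.1 -0.5 -0.2]
tray [ 367.60714537 -480.43504109   -1.03932059] [-1.3  0.1  0.7 -1.1  0.9  0.1 -0.3  0.8]
handle [ 291.58623603 -351.12602615   40.        ] [191.40077121 298.23860035] [248.46937681 173.4333673 ]
h0 [ 384.70595749 -510.2872598    -0.97755971] [ 0.5 -0.4 -0.4 -1.4 -1.9 -0.2  1.   0.1  0.8  1.9]
[ 473.63703256 -417.771566     20.        ]
[ 519.83737266 -464.03780347   20.        ]
lintel [ 466.36295798 -538.42050638   68.        ] [ 382.86833652 -593.27949734   68.        ]
```

```bash
python3 - <<'E'
from fit import *
im=cv2.imread("pics/top0.png");g=cv2.cvtColor(im,cv2.COLOR_BGR2GRAY)
l=cv2.createLineSegmentDetector(0).detect(g)[0][:,0]
for s in l:
    u0,v0,u1,v1=s
    L=np.hypot(u1-u0,v1-v0)
    if L>18 and 180<min(u0,u1) and max(u0,u1)<420 and 145<min(v0,v1) and max(v0,v1)<310:
        z=5
        a=at("top",u0,v0,z);b=at("top",u1,v1,z);d=b-a
        print(np.round(s,1),"L%.0f"%L,"yaw %.3f"%(((np.arctan2(d[1],d[0])+1.0+np.pi/4)%(np.pi/2))-1.0-np.pi/4))
E
```

```text
[193.7 308.4 238.7 279. ] L54 yaw -1.011
[369.7 284.5 376.1 264.6] L21 yaw -0.348
[299.5 195.9 329.8 242.4] L55 yaw -1.014
[331.5 240.5 268.3 280.2] L75 yaw -1.031
[233.1 241.2 295.4 201. ] L74 yaw -1.012
[378.3 267.7 374.2 289.3] L22 yaw -0.226
[209.7 213.1 204.8 190.5] L23 yaw -1.365
[278.9 260.1 265.3 240. ] L24 yaw -0.988
[225.6 186.9 230.7 208.4] L22 yaw -1.349
[306.8 169.5 291.8 158.2] L19 yaw -0.671
[250.  160.8 257.3 182.2] L23 yaw -1.257
[265.4 238.4 281.9 226.9] L20 yaw -0.982
[237.5 189.1 229.7 167.6] L23 yaw -1.236
[231.8 265.5 185.8 293.4] L54 yaw -1.041
[229.4 210.5 211.5 213.8] L18 yaw -1.402
[256.7 183.9 239.1 189.7] L19 yaw -1.266
[261.9 285.9 284.5 281.2] L23 yaw -1.386
[328.4 166.6 308.2 169.6] L21 yaw -1.436
[231.7 256.2 247.5 281.5] L30 yaw -1.021
[294.6 296.  311.5 287.3] L19 yaw -1.121
[296.  248.7 280.4 259. ] L19 yaw -1.006
[249.  282.5 288.7 259.5] L46 yaw -1.066
[230.6 165.7 248.3 159.8] L19 yaw -1.257
[303.5 193.7 376.9 146.9] L87 yaw -1.017
[339.2 147.4 330.1 166. ] L21 yaw -0.476
[282.7 228.4 294.6 246.7] L22 yaw -1.011
[320.3 238.  297.6 202.2] L42 yaw -1.025
[295.9 208.6 232.  254.5] L79 yaw -0.963
[373.9 152.6 400.3 192.1] L47 yaw -1.013
[348.7 229.  321.4 187.2] L50 yaw -1.015
[308.2 195.6 334.4 235.6] L48 yaw -1.013
[410.7 190.8 336.4 238.6] L88 yaw -1.021
[333.4 238.8 304.4 194.4] L53 yaw -1.014
[302.6 248.5 283.5 219.1] L35 yaw -1.013
```

```bash
cat >> h.py <<'E'
from scipy.spatial.transform import Rotation as Ro
def pose(s=None):
    s=s or manip.read_state();return np.array(s["eef_pos"]),Ro.from_euler("xyz",s["eef_rot"])
def hold(psi,tilt): # tool orientation for holder yaw psi, front-up tilt
    return Ro.from_euler("z",psi)*Ro.from_euler("y",-tilt)*Ro.from_euler("z",np.pi)*Ro.from_euler("x",np.pi)
def delta(P,psi,tilt=0):
    p,R=pose()
    d=R.inv().apply(np.array(P)-p)/1000;r=(R.inv()*hold(psi,tilt)).as_rotvec()
    print("dpos",np.round(d,4).tolist(),"rot",np.round(r,3).tolist())
E
python3 - <<'E'
from h import *
delta((469,-406,120),-1.375); delta((469,-406,7),-1.375)
E
```

```text
dpos [0.2751, 0.0063, 0.085] rot [-0.001, -0.001, -1.369]
dpos [0.2751, 0.0064, 0.198] rot [-0.001, -0.001, -1.369]
```

```bash
python3 -m pendant '[{"claw":0.034,"delta_pos":[0.05,0.002,0.0],"rotation":[0,0,-0.17]},{"claw":0.034,"delta_pos":[0.11,0.003,0.01],"rotation":[0,0,-0.34]},{"claw":0.034,"delta_pos":[0.17,0.004,0.02],"rotation":[0,0,-0.52]},{"claw":0.034,"delta_pos":[0.23,0.005,0.03],"rotation":[0,0,-0.7]},{"claw":0.034,"delta_pos":[0.275,0.006,0.05],"rotation":[0,0,-0.88]},{"claw":0.034,"delta_pos":[0.275,0.006,0.07],"rotation":[0,0,-1.05]},{"claw":0.034,"delta_pos":[0.275,0.006,0.085],"rotation":[0,0,-1.22]},{"claw":0.034,"delta_pos":[0.275,0.006,0.085],"rotation":[0,0,-1.369]},{"claw":0.034,"delta_pos":[0.275,0.006,0.085],"rotation":[0,0,-1.369]}]' 15; python3 - <<'E'
from h import *
delta((469,-406,7),-1.375)
shot("top","t1",(170,130,370,300),4);shot("side","s1",(250,130,390,270),4)
E
```

```text
clock: 1.23
eef_pos: [468.7, -405.6, 119.6]
eef_rot: [-3.141, -0.002, 1.766]
wrist_force: [1.0, -0.3, -0.4]
finger_gap: 33.5
dpos [-0.0006, 0.0003, 0.1126] rot [-0.001, -0.002, -0.001]
```

View pics/s1.png

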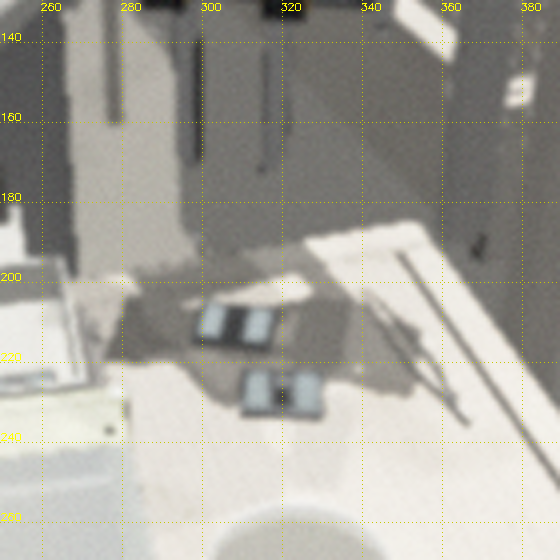

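View pics/t1.png

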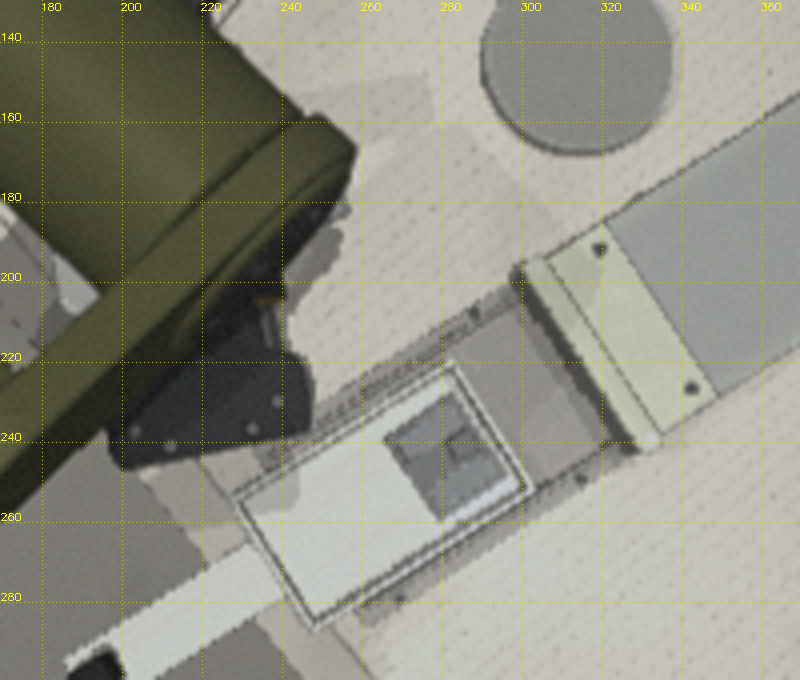

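In the side view the fingertips are at (299,170) and (315,172), straddling the holder_1 column, and the path is clear. Descending.

```bash
python3 -m pendant '[{"claw":0.034,"delta_pos":[0,0,0.04],"rotation":[0,0,0]},{"claw":0.034,"delta_pos":[0,0,0.075],"rotation":[0,0,0]},{"claw":0.034,"delta_pos":[0,0,0.1],"rotation":[0,0,0]},{"claw":0.034,"delta_pos":[0,0,0.112],"rotation":[0,0,0]},{"claw":0.034,"delta_pos":[0,0,0.112],"rotation":[0,0,0]}]'; python3 - <<'E'
from h import *
shot("side","s2",(250,150,370,260),6)
p,R=pose();print(px("side",p))
E
```

```text
clock: 1.95
eef_pos: [468.7, -405.6, 7.8]
eef_rot: [-3.141, -0.001, 1.762]
wrist_force: [0.3, 0.4, 0.8]
finger_gap: 33.9
[306.92126537 211.55923787]
```

View pics/s2.png

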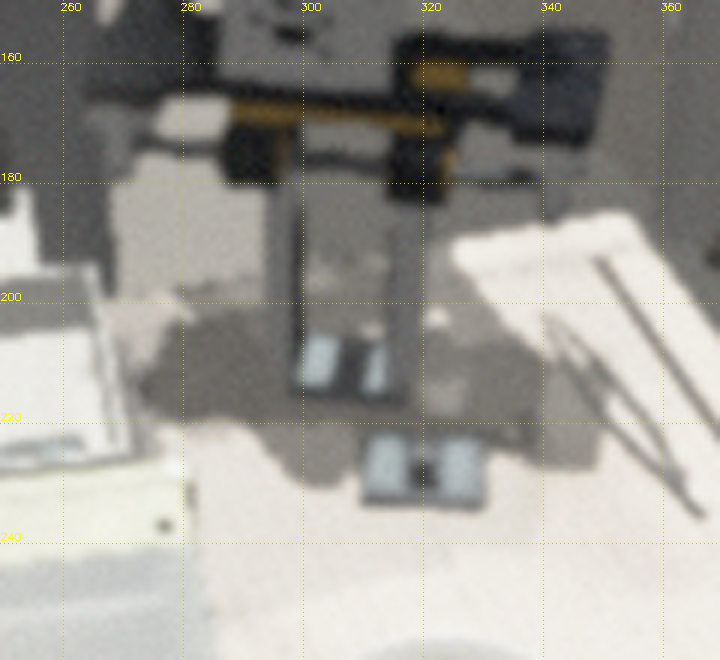

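The fingers at u≈297 and 317 straddle the tab at (308,211). Closing and lifting a little.

```bash
python3 -m pendant '[{"claw":0.0,"delta_pos":[0,0,0],"rotation":[0,0,0]},{"claw":0.0,"delta_pos":[0,0,0],"rotation":[0,0,0]},{"claw":0.0,"delta_pos":[0,0,0],"rotation":[0,0,0]},{"claw":0.0,"delta_pos":[0,0,0],"rotation":[0,0,0]},{"claw":0.0,"delta_pos":[0,0,-0.04],"rotation":[0,0,0]},{"claw":0.0,"delta_pos":[0,0,-0.09],"rotation":[0,0,0]},{"claw":0.0,"delta_pos":[0,0,-0.09],"rotation":[0,0,0]}]' 20; python3 - <<'E'
from h import *
shot("side","s3",(250,130,370,240),6)
p,R=pose();print(px("side",p))
E
```

```text
clock: 2.88
eef_pos: [470.3, -407.2, 102.6]
eef_rot: [3.138, 0.005, 1.762]
wrist_force: [-0.5, 0.6, -1.6]
finger_gap: 10.3
[307.36473439 178.25222969]
```

View pics/s3.png

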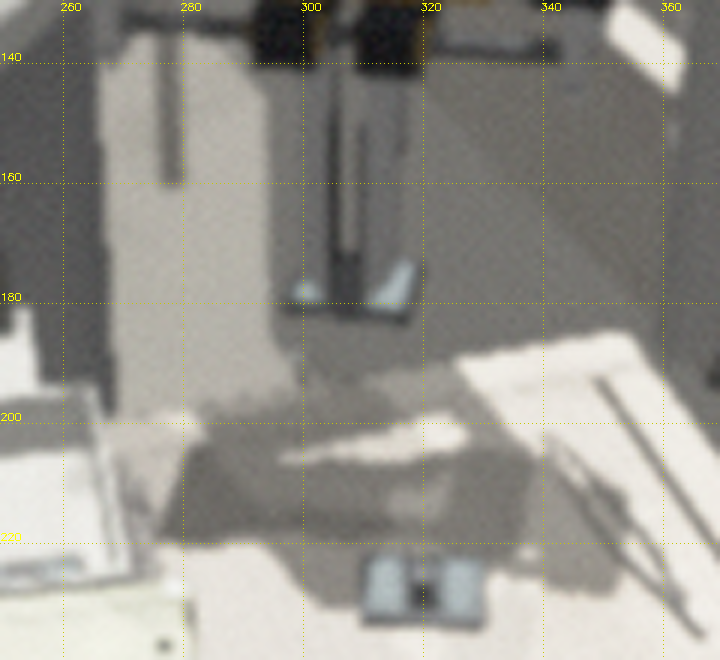

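```bash
python3 - <<'E'
from fit import *
p=np.array([367.6,-480.4]);y=-1.018
c,s=np.cos(y),np.sin(y)
w=lambda a,b,z:[p[0]+c*a-s*b,p[1]+s*a+c*b,z]
im=cv2.imread("pics/side0.png");k=6;x0,y0,x1,y1=215,165,345,260
for nm,im in(("side",cv2.imread("pics/side0.png")),("top",cv2.imread("pics/t1_raw.png"))):
    x0,y0,x1,y1=(215,160,345,260) if nm=="side" else (180,205,320,310)
    k=5.5;C=cv2.resize(im[y0:y1,x0:x1],None,fx=k,fy=k,interpolation=cv2.INTER_CUBIC)
    def poly(P,col):
        q=np.array([(px(nm,a)+.5-[x0,y0])*k for a in P]).astype(int);cv2.polylines(C,[q],True,col,1)
    poly([w(59,35,37),w(59,-35,37),w(-59,-35,37),w(-59,35,37)],(0,0,255))
    for z in(13,): poly([w(34.4+19,23-1,z),w(34.4+19,-23-1,z),w(34.4-19,-23-1,z),w(34.4-19,23-1,z)],(0,160,0))
    poly([w(43.4+6,5-1,28),w(43.4+6,-5-1,28),w(43.4-6,-5-1,28),w(43.4-6,5-1,28)],(255,0,0))
    poly([w(-140,8,44),w(-140,-8,44),w(-160,-8,44),w(-160,8,44)],(0,255,255))
    cv2.imwrite(f"pics/ov_{nm}.png",C)
delta((375.1,-494.9,110),-1.015,0.18)
E
```

```text
dpos [-0.069, -0.1094, -0.0101] rot [-0.031, -0.176, -0.363]
```

View pics/ov_side.png

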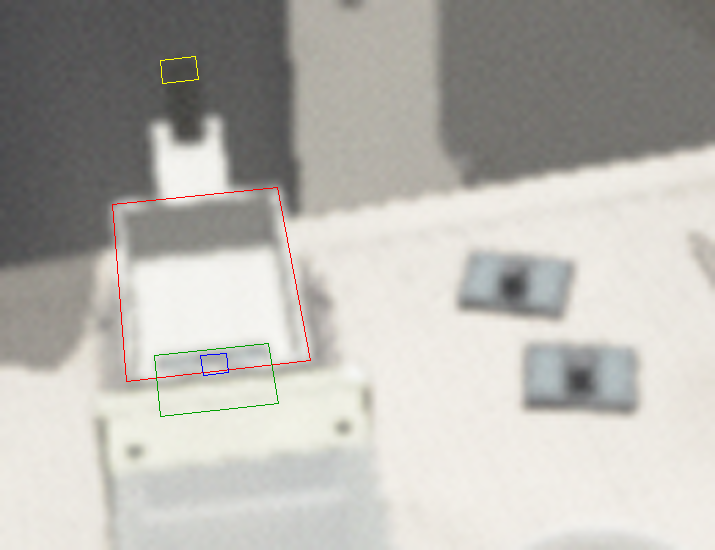

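View pics/ov_top.png

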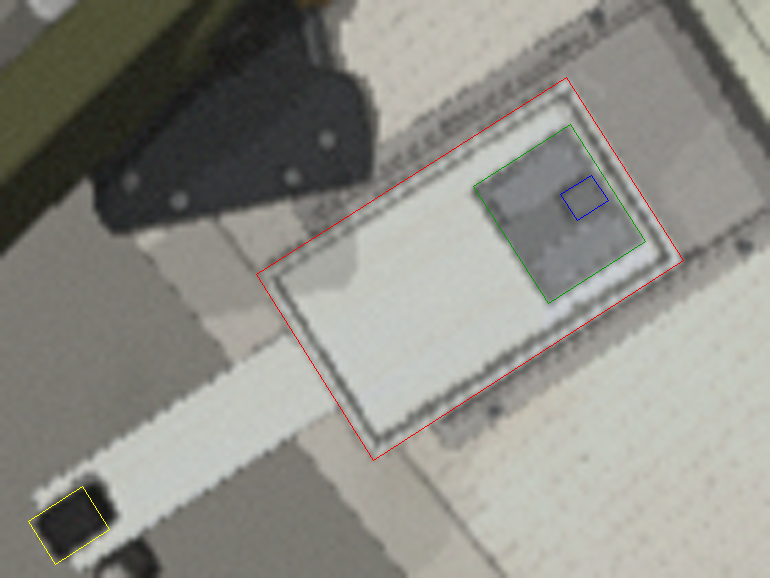

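The overlays of tray, holder_0 and handle agree with both views to about 1–2 px. Moving over the tray, tilted.

```bash
python3 -m pendant '[{"claw":0.0,"delta_pos":[-0.02,-0.03,-0.01],"rotation":[-0.01,-0.06,-0.12]},{"claw":0.0,"delta_pos":[-0.045,-0.07,-0.01],"rotation":[-0.02,-0.12,-0.24]},{"claw":0.0,"delta_pos":[-0.069,-0.109,-0.01],"rotation":[-0.031,-0.176,-0.363]},{"claw":0.0,"delta_pos":[-0.069,-0.109,-0.01],"rotation":[-0.031,-0.176,-0.363]},{"claw":0.0,"delta_pos":[-0.069,-0.109,-0.01],"rotation":[-0.031,-0.176,-0.363]}]'; python3 - <<'E'
from h import *
shot("side","s4",(200,130,320,240),6)
delta((375.1,-494.9,50),-1.015,0.18)
delta((375.1,-494.9,21.5),-1.015,0.18)
E
```

```text
clock: 3.55
eef_pos: [375.5, -494.2, 108.7]
eef_rot: [-3.142, 0.178, 2.125]
wrist_force: [0.6, -0.1, 0.1]
finger_gap: 9.6
dpos [0.0103, -0.0012, 0.0581] rot [-0.0, -0.002, -0.001]
dpos [0.0153, -0.0012, 0.0861] rot [-0.0, -0.002, -0.001]
```

View pics/s4.png

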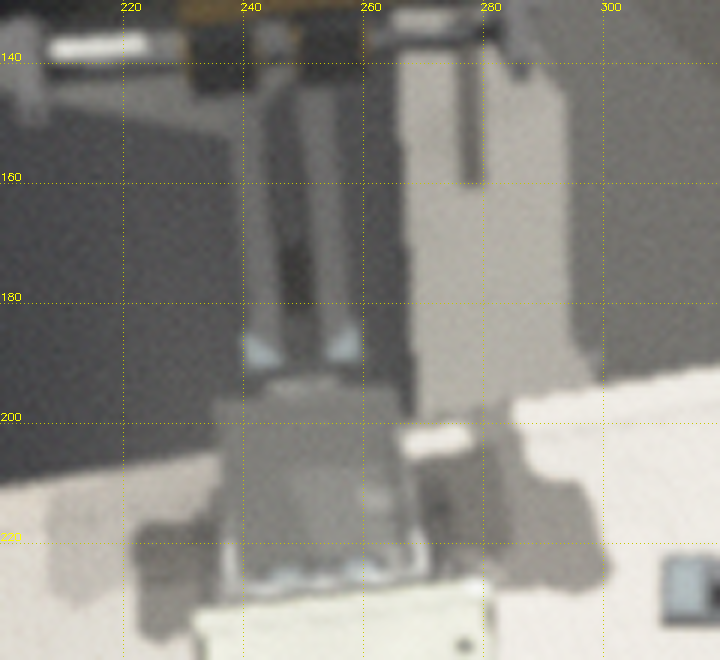

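```bash
python3 -m pendant '[{"claw":0.0,"delta_pos":[0.005,-0.001,0.028],"rotation":[0,-0.002,0]},{"claw":0.0,"delta_pos":[0.0103,-0.001,0.058],"rotation":[0,-0.002,0]},{"claw":0.0,"delta_pos":[0.013,-0.001,0.073],"rotation":[0,-0.002,0]},{"claw":0.0,"delta_pos":[0.0145,-0.001,0.081],"rotation":[0,-0.002,0]},{"claw":0.0,"delta_pos":[0.0153,-0.001,0.086],"rotation":[0,-0.002,0]},{"claw":0.0,"delta_pos":[0.0153,-0.001,0.086],"rotation":[0,-0.002,0]}]'; python3 - <<'E'
from h import *
shot("side","s5",(200,130,320,240),6)
delta((375.1,-494.9,20.5),-1.015,0.18)
E
```

```text
clock: 4.35
eef_pos: [376.0, -495.3, 23.0]
eef_rot: [3.141, 0.182, 2.126]
wrist_force: [0.6, 1.7, 2.7]
finger_gap: 9.8
dpos [0.0012, -0.0005, 0.0023] rot [0.0, 0.002, -0.001]
```

View pics/s5.png

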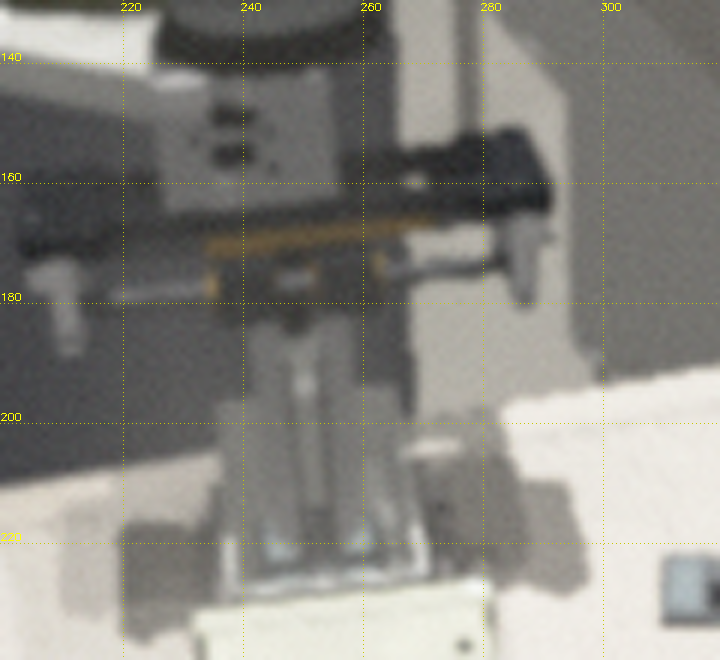

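Contact is starting (about 3 N). I'll settle 1 mm lower and open.

```bash
python3 -m pendant '[{"claw":0.0,"delta_pos":[0.0005,0,0.001],"rotation":[0,0,0]},{"claw":0.0,"delta_pos":[0.0005,0,0.001],"rotation":[0,0,0]}]';  python3 -m pendant '[{"claw":0.024,"delta_pos":[0,0,0],"rotation":[0,0,0]},{"claw":0.024,"delta_pos":[0,0,0],"rotation":[0,0,0]},{"claw":0.024,"delta_pos":[0,0,0],"rotation":[0,0,0]}]'; python3 - <<'E'
from h import *
p,R=pose(); print(np.round(R.inv().apply([0,0,100])/1000,4))
E
```

```text
clock: 4.65
eef_pos: [376.0, -495.4, 22.9]
eef_rot: [3.141, 0.184, 2.126]
wrist_force: [-1.1, 3.0, 6.7]
finger_gap: 9.8
clock: 5.03
eef_pos: [376.1, -495.4, 22.9]
eef_rot: [3.141, 0.184, 2.126]
wrist_force: [0.7, 0.6, -0.5]
finger_gap: 23.8
[-0.0183  0.     -0.0983]
```

```bash
python3 -m pendant '[{"claw":0.024,"delta_pos":[0,0,-0.03],"rotation":[0,0,0]},{"claw":0.03,"delta_pos":[0,0,-0.08],"rotation":[0,0,0]},{"claw":0.034,"delta_pos":[0,0,-0.11],"rotation":[0,0,0]},{"claw":0.034,"delta_pos":[0,0,-0.11],"rotation":[0,0,0]}]'; python3 - <<'E'
from h import *
delta((516,-453,120),-1.253,0)
E
```

```text
clock: 5.52
eef_pos: [365.9, -479.0, 133.3]
eef_rot: [3.141, 0.188, 2.126]
wrist_force: [0.5, 0.7, -0.5]
finger_gap: 34.1
dpos [-0.0535, 0.1412, 0.0238] rot [0.023, 0.187, 0.236]
```

```bash
python3 -m pendant '[{"claw":0.034,"delta_pos":[-0.02,0.05,0.0],"rotation":[0.007,0.06,0.08]},{"claw":0.034,"delta_pos":[-0.04,0.1,0.01],"rotation":[0.015,0.12,0.16]},{"claw":0.034,"delta_pos":[-0.0535,0.141,0.023],"rotation":[0.023,0.187,0.236]},{"claw":0.034,"delta_pos":[-0.0535,0.141,0.023],"rotation":[0.023,0.187,0.236]},{"claw":0.034,"delta_pos":[-0.0535,0.141,0.023],"rotation":[0.023,0.187,0.236]}]'; python3 - <<'E'
from h import *
shot("side","s6",(200,160,320,250),6)
shot("top","t6",(170,130,370,300),4)
delta((516,-453,8),-1.253,0)
E
```

```text
clock: 6.15
eef_pos: [515.1, -453.0, 119.4]
eef_rot: [-3.14, -0.001, 1.889]
wrist_force: [0.1, 0.0, 0.9]
finger_gap: 33.8
dpos [0.0, 0.0014, 0.1129] rot [-0.0, 0.0, -0.0]
```

View pics/s6.png

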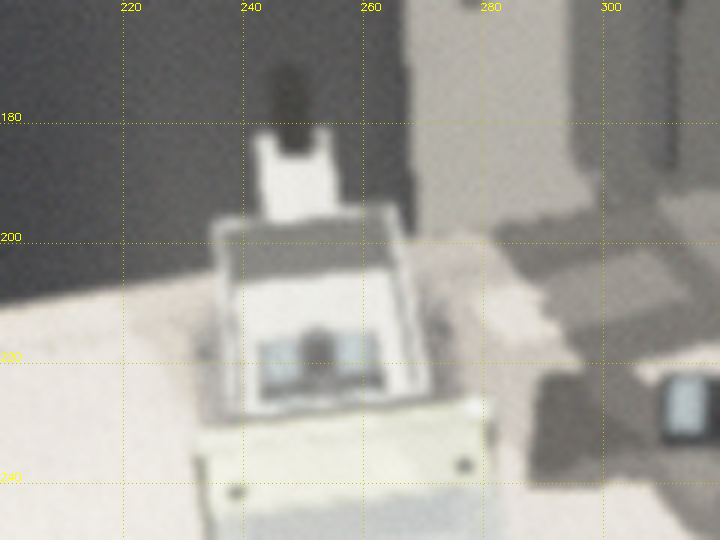

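View pics/t6.png

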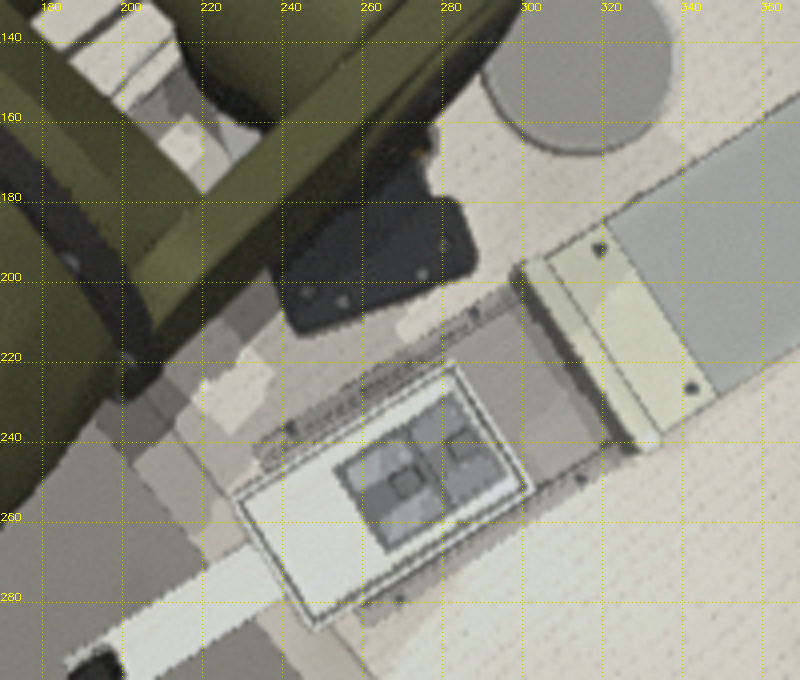

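```bash
python3 - <<'E'
from fit import *
y=-1.015;ex=np.array([np.cos(y),np.sin(y)]);ey=np.array([-ex[1],ex[0]])
o=np.array([367.6,-480.4])
for nm,u,v,z in(("h0tab",285.5,240,28),("h1tab",271,249.5,33),("rearL",252.8,246,13),("rearR",266,267.3,13),("h1 frontL?",270,236,19),("h1frontR",284,257,19)):
    w=at("top",u,v,z)[:2]-o;print(nm,round(w@ex,1),round(w@ey,1))
E
python3 -m pendant '[{"claw":0.034,"delta_pos":[0,0.001,0.04],"rotation":[0,0,0]},{"claw":0.034,"delta_pos":[0,0.0014,0.075],"rotation":[0,0,0]},{"claw":0.034,"delta_pos":[0,0.0014,0.1],"rotation":[0,0,0]},{"claw":0.034,"delta_pos":[0,0.0014,0.113],"rotation":[0,0,0]},{"claw":0.034,"delta_pos":[0,0.0014,0.113],"rotation":[0,0,0]}]'; python3 - <<'E'
from h import *
shot("side","s7",(270,170,390,270),6)
p,R=pose();print(px("side",p))
E
```

```text
h0tab 43.4 -0.1
h1tab 12.3 -0.3
rearL -11.6 22.9
rearR -12.3 -22.4
h1 frontL? 24.2 21.1
h1frontR 25.0 -24.3
clock: 6.88
eef_pos: [515.6, -453.2, 8.1]
eef_rot: [-3.141, 0.0, 1.888]
wrist_force: [0.2, -0.7, 0.2]
finger_gap: 33.6
[319.32069159 228.61542379]
```

View pics/s7.png

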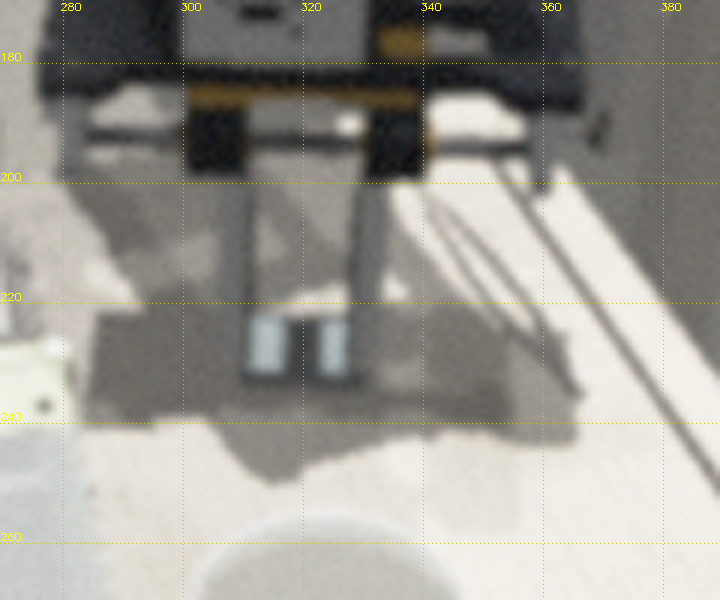

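The fingers straddle holder_2's tab at (320,228). From the top view holder_1's tab is about 29 mm behind holder_0's, with its rear at -12 mm square in the tray. Gripping holder_2.

```bash
python3 -m pendant '[{"claw":0.0,"delta_pos":[0,0,0],"rotation":[0,0,0]},{"claw":0.0,"delta_pos":[0,0,0],"rotation":[0,0,0]},{"claw":0.0,"delta_pos":[0,0,0],"rotation":[0,0,0]},{"claw":0.0,"delta_pos":[0,0,0],"rotation":[0,0,0]},{"claw":0.0,"delta_pos":[0,0,-0.04],"rotation":[0,0,0]},{"claw":0.0,"delta_pos":[0,0,-0.09],"rotation":[0,0,0]},{"claw":0.0,"delta_pos":[0,0,-0.1],"rotation":[0,0,0]},{"claw":0.0,"delta_pos":[0,0,-0.1],"rotation":[0,0,0]}]' 20; python3 - <<'E'
from h import *
shot("side","s8",(260,130,380,230),6)
p,R=pose();print(px("side",p))
delta((361.2,-471.6,112),-1.015,0.18)
E
```

```text
clock: 7.92
eef_pos: [516.0, -453.3, 108.8]
eef_rot: [3.141, 0.002, 1.888]
wrist_force: [0.9, -0.1, -0.6]
finger_gap: 9.8
[320.54837188 191.09637985]
dpos [0.0305, -0.1526, -0.0043] rot [-0.022, -0.179, -0.238]
```

View pics/s8.png

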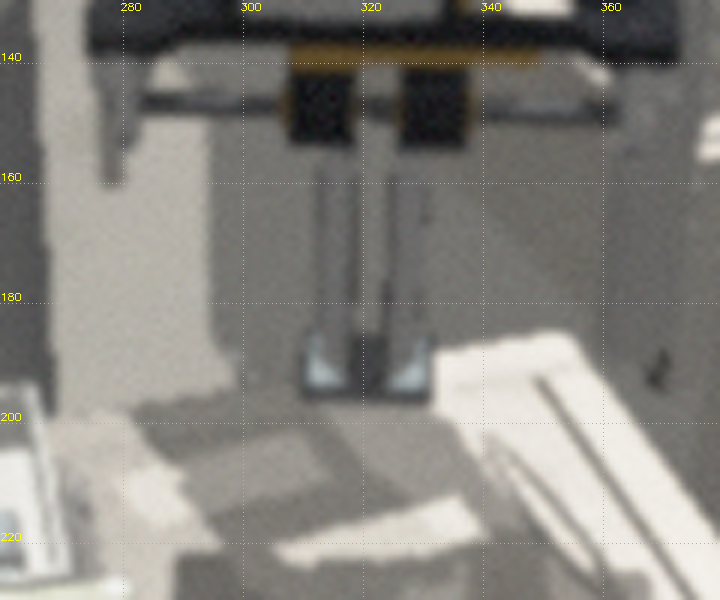

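Holder_2 is held at (320,192). Moving over the tray and lowering.

```bash
python3 -m pendant '[{"claw":0.0,"delta_pos":[0.01,-0.05,-0.004],"rotation":[-0.007,-0.06,-0.08]},{"claw":0.0,"delta_pos":[0.02,-0.1,-0.004],"rotation":[-0.015,-0.12,-0.16]},{"claw":0.0,"delta_pos":[0.0305,-0.1526,-0.004],"rotation":[-0.022,-0.179,-0.238]},{"claw":0.0,"delta_pos":[0.0305,-0.1526,-0.004],"rotation":[-0.022,-0.179,-0.238]},{"claw":0.0,"delta_pos":[0.0305,-0.1526,-0.004],"rotation":[-0.022,-0.179,-0.238]}]'; python3 - <<'E'
from h import *
delta((361.2,-471.6,50),-1.015,0.18)
delta((361.2,-471.6,23),-1.015,0.18)
E
```

```text
clock: 8.6
eef_pos: [361.3, -471.6, 111.0]
eef_rot: [3.141, 0.178, 2.126]
wrist_force: [0.3, 0.4, -0.7]
finger_gap: 9.7
dpos [0.0109, -0.0001, 0.06] rot [0.0, -0.002, -0.001]
dpos [0.0157, -0.0001, 0.0866] rot [0.0, -0.002, -0.001]
```

```bash
python3 -m pendant '[{"claw":0.0,"delta_pos":[0.005,0,0.028],"rotation":[0,-0.002,0]},{"claw":0.0,"delta_pos":[0.0109,0,0.06],"rotation":[0,-0.002,0]},{"claw":0.0,"delta_pos":[0.0135,0,0.074],"rotation":[0,-0.002,0]},{"claw":0.0,"delta_pos":[0.0145,0,0.081],"rotation":[0,-0.002,0]},{"claw":0.0,"delta_pos":[0.0157,0,0.0866],"rotation":[0,-0.002,0]},{"claw":0.0,"delta_pos":[0.0157,0,0.0866],"rotation":[0,-0.002,0]}]'; python3 - <<'E'
from h import *
shot("side","s9",(200,130,320,240),6)
delta((361.2,-471.6,22.5),-1.015,0.18)
E
```

```text
clock: 9.35
eef_pos: [361.8, -472.0, 23.8]
eef_rot: [3.141, 0.182, 2.126]
wrist_force: [-0.1, 0.3, -0.2]
finger_gap: 9.6
dpos [0.0008, -0.0003, 0.0012] rot [0.0, 0.002, -0.001]
```

View pics/s9.png

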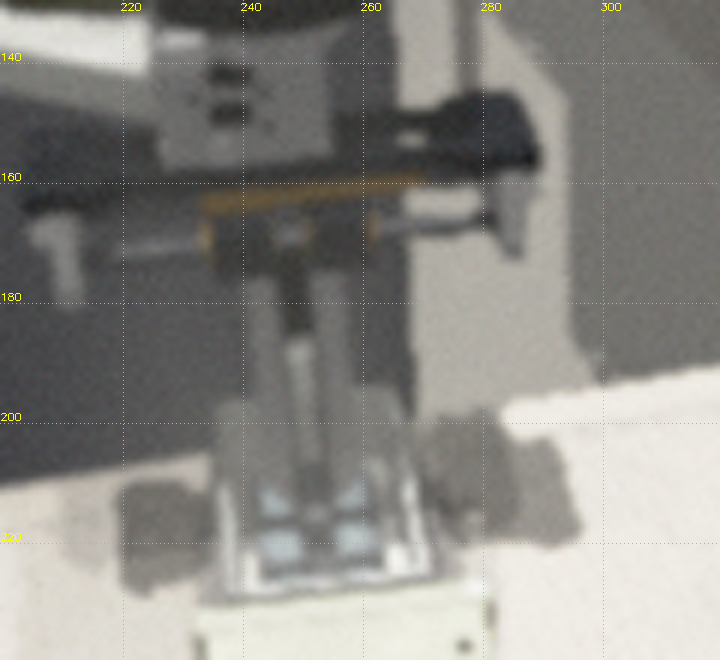

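No contact yet, so I'll lower 1.5 mm more.

```bash
python3 -m pendant '[{"claw":0.0,"delta_pos":[0.0004,0,0.0015],"rotation":[0,0,0]},{"claw":0.0,"delta_pos":[0.0004,0,0.0018],"rotation":[0,0,0]},{"claw":0.0,"delta_pos":[0.0004,0,0.0018],"rotation":[0,0,0]}]'
```

```text
clock: 9.78
eef_pos: [361.8, -472.1, 23.5]
eef_rot: [3.141, 0.183, 2.126]
wrist_force: [-5.8, 7.7, 15.5]
finger_gap: 9.6
```

```bash
python3 -m pendant '[{"claw":0.0,"delta_pos":[0,0,-0.0004],"rotation":[0,0,0]},{"claw":0.024,"delta_pos":[0,0,-0.0004],"rotation":[0,0,0]},{"claw":0.024,"delta_pos":[0,0,-0.0004],"rotation":[0,0,0]},{"claw":0.024,"delta_pos":[0,0,-0.0004],"rotation":[0,0,0]}]'; python3 -m pendant '[{"claw":0.024,"delta_pos":[0,0,-0.03],"rotation":[0,0,0]},{"claw":0.03,"delta_pos":[0,0,-0.08],"rotation":[0,0,0]},{"claw":0.034,"delta_pos":[0,0,-0.11],"rotation":[0,0,0]},{"claw":0.034,"delta_pos":[0,0,-0.11],"rotation":[0,0,0]}]'
```

```text
clock: 10.28
eef_pos: [361.8, -472.0, 23.7]
eef_rot: [3.141, 0.183, 2.126]
wrist_force: [-0.5, 0.6, 0.7]
finger_gap: 23.7
clock: 10.78
eef_pos: [351.7, -455.8, 134.1]
eef_rot: [3.141, 0.187, 2.126]
wrist_force: [0.7, -0.3, -0.4]
finger_gap: 33.9
```

```bash
python3 - <<'E'
from h import *
delta((288.7,-352.9,120),-1.016,0)
E
```

```text
dpos [0.1211, 0.0007, -0.0085] rot [0.0, 0.187, 0.0]
```

```bash
python3 -m pendant '[{"claw":0.04,"delta_pos":[0.04,0,-0.005],"rotation":[0,0.06,0]},{"claw":0.04,"delta_pos":[0.09,0.0005,-0.0085],"rotation":[0,0.12,0]},{"claw":0.04,"delta_pos":[0.121,0.0007,-0.0085],"rotation":[0,0.187,0]},{"claw":0.04,"delta_pos":[0.121,0.0007,-0.0085],"rotation":[0,0.187,0]},{"claw":0.04,"delta_pos":[0.121,0.0007,-0.0085],"rotation":[0,0.187,0]}]'; python3 - <<'E'
from h import *
shot("side","s10",(190,130,310,240),6)
shot("top","t10",(170,180,330,310),5)
delta((288.7,-352.9,13),-1.016,0)
E
```

```text
clock: 11.4
eef_pos: [289.2, -353.7, 119.6]
eef_rot: [3.141, 0.001, 2.126]
wrist_force: [-0.4, -0.2, 0.3]
finger_gap: 39.7
dpos [0.0009, -0.0, 0.1068] rot [0.0, 0.001, 0.0]
```

View pics/s10.png

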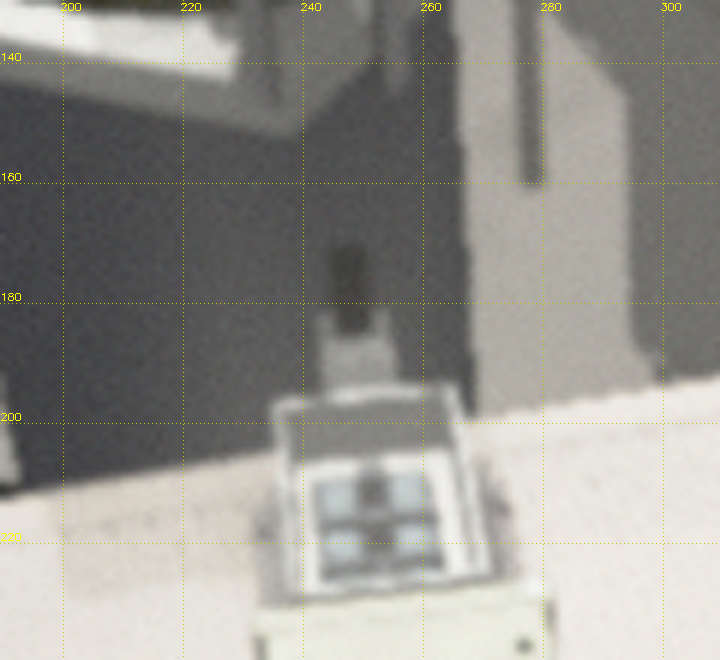

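View pics/t10.png

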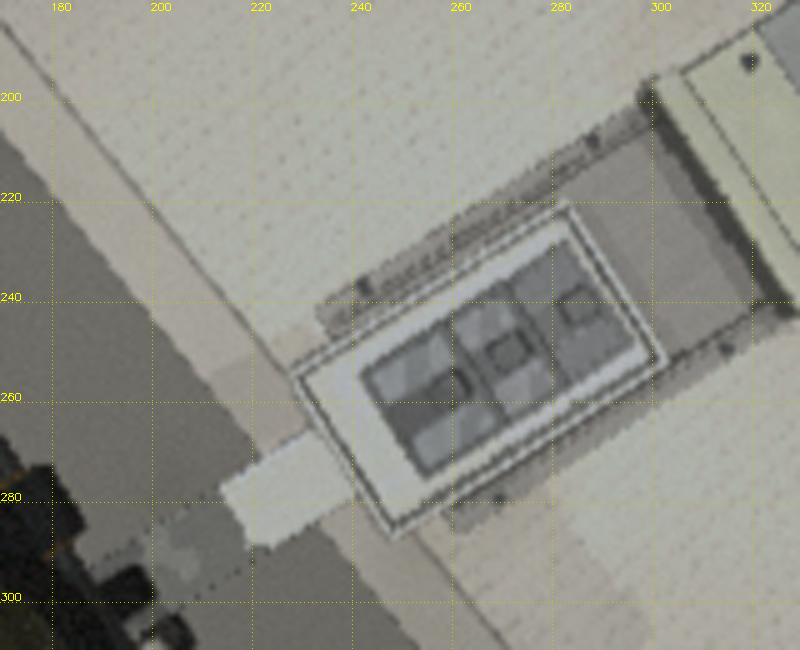

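```bash
python3 - <<'E'
from fit import *
y=-1.015;ex=np.array([np.cos(y),np.sin(y)]);ey=np.array([-ex[1],ex[0]])
o=np.array([367.6,-480.4])
crop(cv2.imread("pics/t10_raw.png"),"t10b",(235,215,310,290),8)
for nm,u,v,z in(("h0tab",284,240.5,28),("h1tab",270,250,33),("h2tab",259,256.7,33),("h1rearL",260,243),("h2rearL",242,254.5,13),("h2rearR",255,275.3,13)) if 0 else (("h0tab",284,240.5,28),("h1tab",270,250,33),("h2tab",259,256.7,33),("h2rearL",242,254.5,13),("h2rearR",255,275.3,13)):
    w=at("top",u,v,z)[:2]-o;print(nm,round(w@ex,1),round(w@ey,1))
E
```

```text
h0tab 40.6 0.6
h1tab 10.3 -0.1
h2tab -12.5 0.5
h2rearL -36.3 20.5
h2rearR -36.7 -23.7
```

View pics/t10b.png

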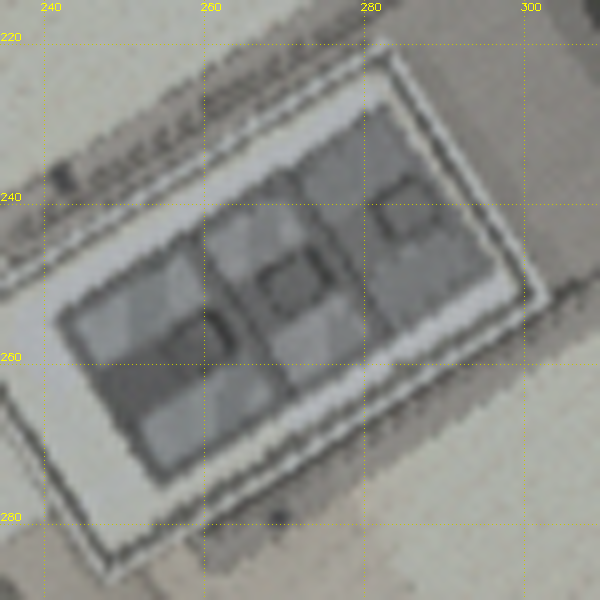

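The fan reads: tabs at about 41, 10 and -13 mm, laterally within 1 mm, rear of the last at -36.5 mm and square. All spacings are in tolerance. Now the handle.

```bash
python3 -m pendant '[{"claw":0.04,"delta_pos":[0.0009,0,0.05],"rotation":[0,0,0]},{"claw":0.04,"delta_pos":[0.0009,0,0.08],"rotation":[0,0,0]},{"claw":0.04,"delta_pos":[0.0009,0,0.1],"rotation":[0,0,0]},{"claw":0.04,"delta_pos":[0.0009,0,0.1065],"rotation":[0,0,0]},{"claw":0.04,"delta_pos":[0.0009,0,0.1065],"rotation":[0,0,0]}]' 8; python3 - <<'E'
from h import *
shot("side","s11",(190,130,310,240),6)
E
```

```text
clock: 12.12
eef_pos: [288.9, -353.2, 13.4]
eef_rot: [3.141, 0.001, 2.126]
wrist_force: [0.2, 0.1, 0.4]
finger_gap: 40.1
```

View pics/s11.png

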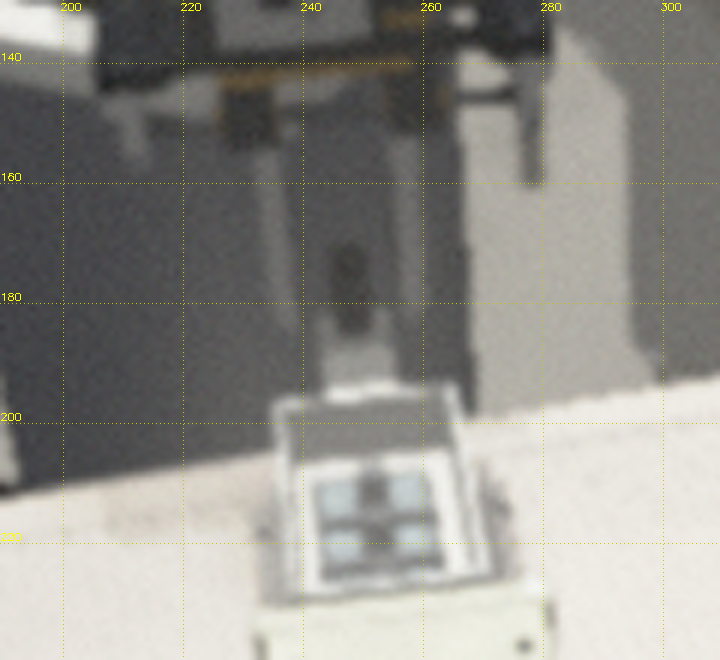

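The fingers (u≈237 and 259) straddle the handle (248,178). Closing gently.

```bash
python3 -m pendant '[{"claw":0.0,"delta_pos":[0,0,0],"rotation":[0,0,0]},{"claw":0.0,"delta_pos":[0,0,0],"rotation":[0,0,0]},{"claw":0.0,"delta_pos":[0,0,0],"rotation":[0,0,0]},{"claw":0.0,"delta_pos":[0,0,0],"rotation":[0,0,0]},{"claw":0.0,"delta_pos":[0,0,0],"rotation":[0,0,0]}]' 10; python3 - <<'E'
from h import *
p,R=pose();e=np.array([np.cos(-1.015),np.sin(-1.015),0])
print(np.round(R.inv().apply(e),4))
E
```

```text
clock: 12.8
eef_pos: [289.1, -353.5, 13.9]
eef_rot: [3.141, 0.002, 2.126]
wrist_force: [-0.6, -0.4, 2.8]
finger_gap: 16.0
[-1.0e+00  8.0e-04  1.8e-03]
```

```bash
python3 -m pendant '[{"claw":0.0,"delta_pos":[-0.002,0,0],"rotation":[0,0,0]},{"claw":0.0,"delta_pos":[-0.006,0,0],"rotation":[0,0,0]},{"claw":0.0,"delta_pos":[-0.012,0,0],"rotation":[0,0,0]},{"claw":0.0,"delta_pos":[-0.018,0,0],"rotation":[0,0,0]},{"claw":0.0,"delta_pos":[-0.024,0,0],"rotation":[0,0,0]},{"claw":0.0,"delta_pos":[-0.030,0,0],"rotation":[0,0,0]},{"claw":0.0,"delta_pos":[-0.035,0,0],"rotation":[0,0,0]},{"claw":0.0,"delta_pos":[-0.038,0,0],"rotation":[0,0,0]},{"claw":0.0,"delta_pos":[-0.04,0,0],"rotation":[0,0,0]}]'; python3 - <<'E'
from h import *
shot("side","s12",(190,150,310,260),6)
E
```

```text
clock: 13.92
eef_pos: [309.8, -386.8, 13.9]
eef_rot: [3.141, -0.001, 2.126]
wrist_force: [-4.0, 7.2, 8.8]
finger_gap: 16.1
```

View pics/s12.png

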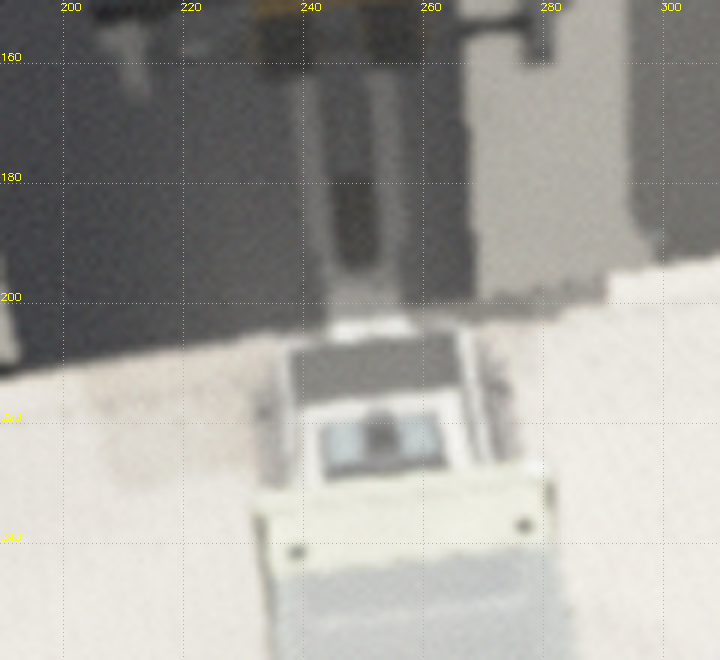

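```bash
python3 -m pendant '[{"claw":0.0,"delta_pos":[-0.003,0,0],"rotation":[0,0,0]},{"claw":0.0,"delta_pos":[-0.008,0,0],"rotation":[0,0,0]},{"claw":0.0,"delta_pos":[-0.014,0,0],"rotation":[0,0,0]},{"claw":0.0,"delta_pos":[-0.021,0,0],"rotation":[0,0,0]},{"claw":0.0,"delta_pos":[-0.028,0,0],"rotation":[0,0,0]},{"claw":0.0,"delta_pos":[-0.035,0,0],"rotation":[0,0,0]},{"claw":0.0,"delta_pos":[-0.042,0,0],"rotation":[0,0,0]},{"claw":0.0,"delta_pos":[-0.048,0,0],"rotation":[0,0,0]},{"claw":0.0,"delta_pos":[-0.053,0,0],"rotation":[0,0,0]},{"claw":0.0,"delta_pos":[-0.056,0,0],"rotation":[0,0,0]}]'; python3 - <<'E'
from h import *
shot("top","t13",(220,120,420,290),4)
E
```

```text
clock: 15.22
eef_pos: [339.0, -434.0, 13.9]
eef_rot: [3.141, -0.003, 2.126]
wrist_force: [-5.9, 8.0, 11.1]
finger_gap: 15.7
```

View pics/t13.png

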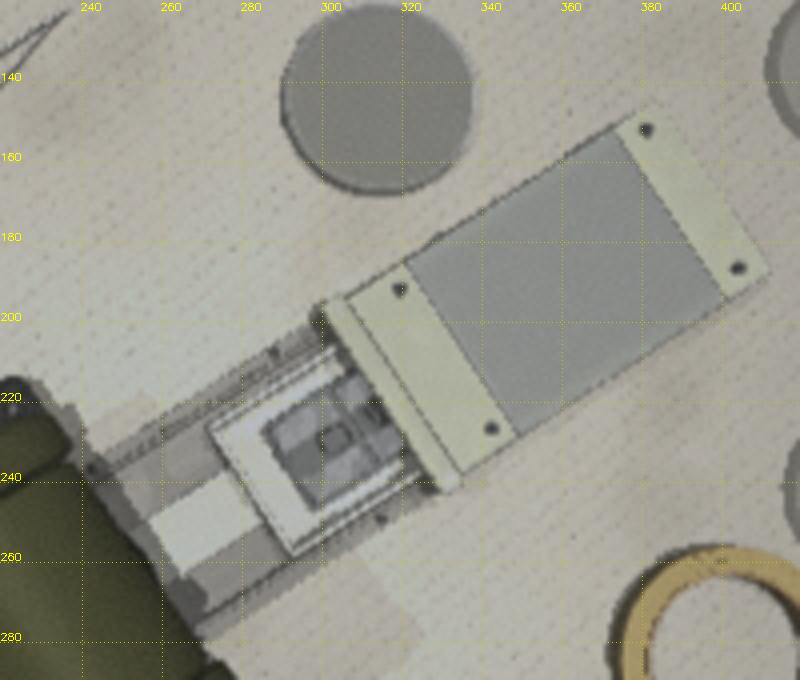

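The tray is about half under the lintel and the rear two holders are still square (tab at (303,229)). Continuing.

```bash
python3 -m pendant '[{"claw":0.0,"delta_pos":[-0.003,0,0],"rotation":[0,0,0]},{"claw":0.0,"delta_pos":[-0.008,0,0],"rotation":[0,0,0]},{"claw":0.0,"delta_pos":[-0.014,0,0],"rotation":[0,0,0]},{"claw":0.0,"delta_pos":[-0.021,0,0],"rotation":[0,0,0]},{"claw":0.0,"delta_pos":[-0.028,0,0],"rotation":[0,0,0]},{"claw":0.0,"delta_pos":[-0.035,0,0],"rotation":[0,0,0]},{"claw":0.0,"delta_pos":[-0.042,0,0],"rotation":[0,0,0]},{"claw":0.0,"delta_pos":[-0.048,0,0],"rotation":[0,0,0]},{"claw":0.0,"delta_pos":[-0.053,0,0],"rotation":[0,0,0]},{"claw":0.0,"delta_pos":[-0.056,0,0],"rotation":[0,0,0]}]';python3 -m pendant '[{"claw":0.0,"delta_pos":[-0.003,0,0],"rotation":[0,0,0]},{"claw":0.0,"delta_pos":[-0.008,0,0],"rotation":[0,0,0]},{"claw":0.0,"delta_pos":[-0.014,0,0],"rotation":[0,0,0]},{"claw":0.0,"delta_pos":[-0.020,0,0],"rotation":[0,0,0]},{"claw":0.0,"delta_pos":[-0.026,0,0],"rotation":[0,0,0]},{"claw":0.0,"delta_pos":[-0.031,0,0],"rotation":[0,0,0]},{"claw":0.0,"delta_pos":[-0.035,0,0],"rotation":[0,0,0]},{"claw":0.0,"delta_pos":[-0.037,0,0],"rotation":[0,0,0]}]'; python3 - <<'E'
from h import *
shot("top","t14",(220,120,420,290),4)
shot("side","s14",(190,150,340,270),5)
E
```

```text
clock: 16.52
eef_pos: [368.4, -481.3, 13.8]
eef_rot: [3.141, -0.005, 2.126]
wrist_force: [-4.7, 8.1, 10.0]
finger_gap: 15.9
clock: 17.52
eef_pos: [387.6, -512.2, 13.8]
eef_rot: [3.141, -0.007, 2.126]
wrist_force: [-4.8, 7.8, 10.4]
finger_gap: 15.4
```

View pics/t14.png

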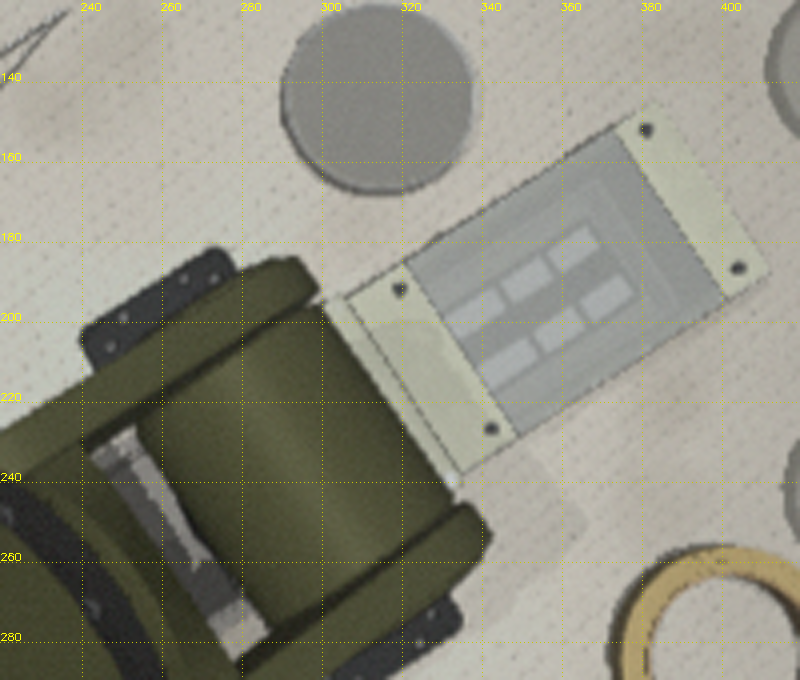

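View pics/s14.png

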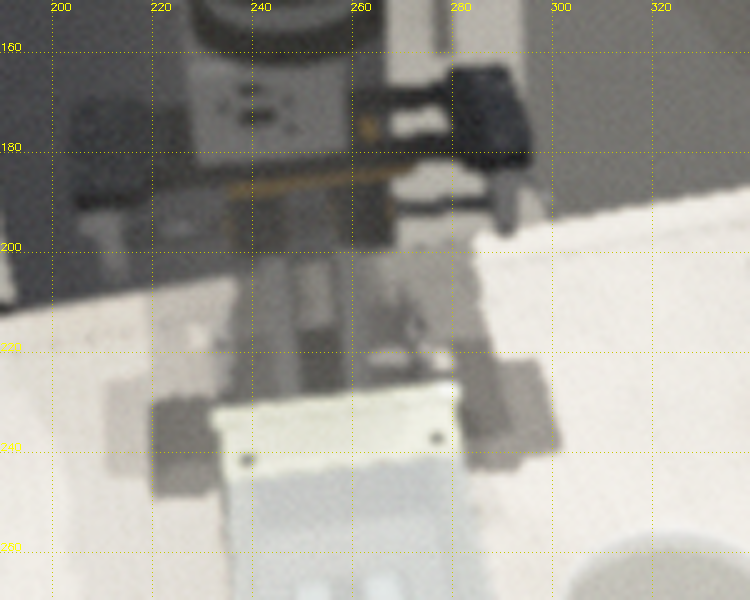

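Through the window all three pairs of slides are visible in line (e.g. (365,178), (352,188), (337,198)). The final stretch goes slowly until the stop.

```bash
python3 -m pendant '[{"claw":0.0,"delta_pos":[-0.003,0,0],"rotation":[0,0,0]},{"claw":0.0,"delta_pos":[-0.006,0,0],"rotation":[0,0,0]},{"claw":0.0,"delta_pos":[-0.009,0,0],"rotation":[0,0,0]},{"claw":0.0,"delta_pos":[-0.012,0,0],"rotation":[0,0,0]},{"claw":0.0,"delta_pos":[-0.014,0,0],"rotation":[0,0,0]}]'
```

```text
clock: 18.25
eef_pos: [394.7, -523.8, 13.8]
eef_rot: [3.141, -0.009, 2.126]
wrist_force: [-4.0, 7.4, 8.0]
finger_gap: 15.9
```

```bash
python3 -m pendant '[{"claw":0.0,"delta_pos":[-0.002,0,0],"rotation":[0,0,0]},{"claw":0.0,"delta_pos":[-0.004,0,0],"rotation":[0,0,0]},{"claw":0.0,"delta_pos":[-0.005,0,0],"rotation":[0,0,0]}]'
```

```text
clock: 18.62
eef_pos: [397.1, -527.5, 13.7]
eef_rot: [3.141, -0.011, 2.126]
wrist_force: [-3.3, 6.1, 7.6]
finger_gap: 15.7
```

```bash
python3 -m pendant '[{"claw":0.0,"delta_pos":[-0.002,0,0],"rotation":[0,0,0]},{"claw":0.0,"delta_pos":[-0.004,0,0],"rotation":[0,0,0]},{"claw":0.0,"delta_pos":[-0.005,0,0],"rotation":[0,0,0]}]'
```

```text
clock: 19.0
eef_pos: [399.4, -531.3, 13.7]
eef_rot: [3.141, -0.013, 2.126]
wrist_force: [-4.7, 6.1, 7.9]
finger_gap: 16.0
```

```bash
python3 -m pendant '[{"claw":0.0,"delta_pos":[-0.002,0,0],"rotation":[0,0,0]},{"claw":0.0,"delta_pos":[-0.003,0,0],"rotation":[0,0,0]},{"claw":0.0,"delta_pos":[-0.003,0,0],"rotation":[0,0,0]}]'; python3 - <<'E'
from h import *
shot("top","t15",(300,130,420,250),6)
E
```

```text
clock: 19.38
eef_pos: [400.8, -533.5, 13.7]
eef_rot: [3.142, -0.014, 2.126]
wrist_force: [-3.2, 5.3, 6.5]
finger_gap: 15.9
```

View pics/t15.png

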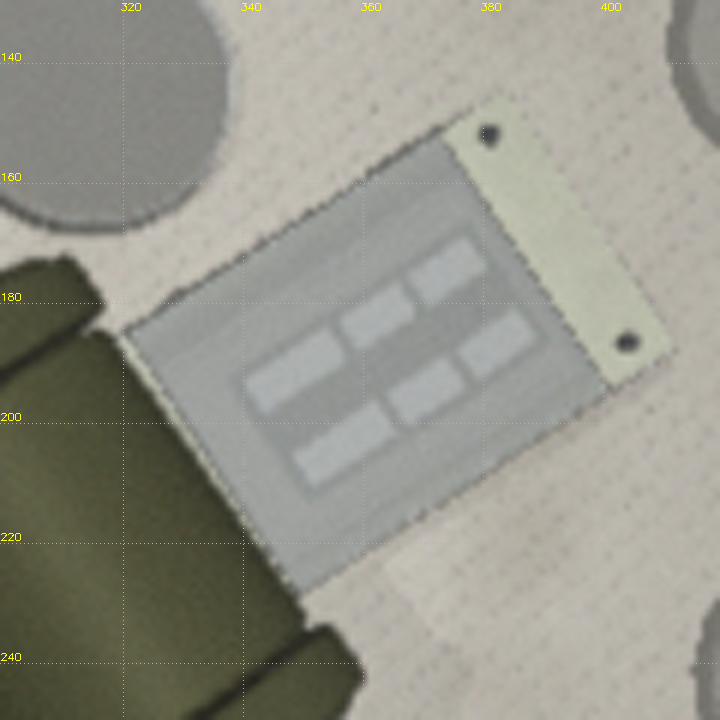

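```bash
python3 -m pendant '[{"claw":0.0,"delta_pos":[-0.002,0,0],"rotation":[0,0.004,0]},{"claw":0.0,"delta_pos":[-0.003,0,0],"rotation":[0,0.008,0]},{"claw":0.0,"delta_pos":[-0.004,0,0],"rotation":[0,0.012,0]},{"claw":0.0,"delta_pos":[-0.004,0,0],"rotation":[0,0.012,0]}]'
```

```text
clock: 19.92
eef_pos: [402.3, -536.0, 13.3]
eef_rot: [-3.142, -0.03, 2.126]
wrist_force: [-5.5, 8.5, 7.5]
finger_gap: 15.9
```

```bash
python3 -m pendant '[{"claw":0.0,"delta_pos":[-0.002,0,0],"rotation":[0,0,0]},{"claw":0.0,"delta_pos":[-0.003,0,0],"rotation":[0,0,0]},{"claw":0.0,"delta_pos":[-0.003,0,0],"rotation":[0,0,0]}]'; python3 - <<'E'
from h import *
shot("top","t16",(300,130,420,250),6)
shot("side","s16",(190,150,340,330),4)
E
```

```text
clock: 20.3
eef_pos: [403.2, -537.4, 12.8]
eef_rot: [-3.141, -0.034, 2.126]
wrist_force: [-5.5, 8.4, 7.5]
finger_gap: 15.8
```

View pics/s16.png

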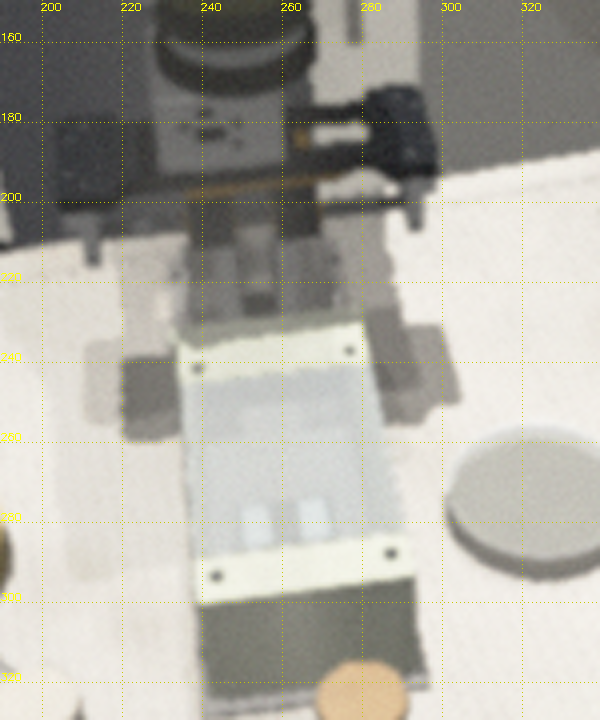

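View pics/t16.png

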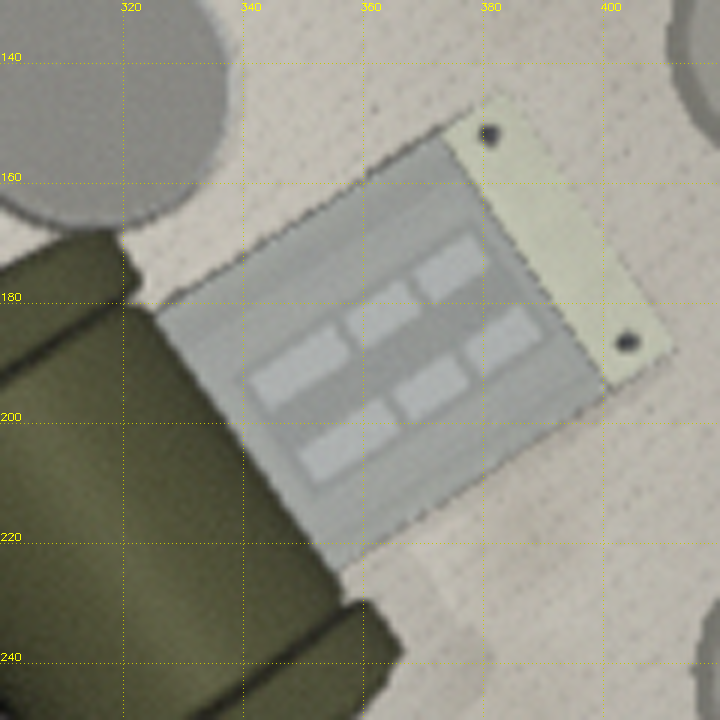

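The slides moved only about 1 px for 4.6 mm of arm travel, so the tray is either home or the grip is slipping on the handle (the tool has also pitched to -0.034). I'll let go, re-level and look at the flap and handle.

```bash
python3 -m pendant '[{"claw":0.03,"delta_pos":[0,0,0],"rotation":[0,0,0]},{"claw":0.03,"delta_pos":[0,0,0],"rotation":[0,0,0]},{"claw":0.03,"delta_pos":[0,0,0],"rotation":[0,0,0]},{"claw":0.03,"delta_pos":[0,0,-0.02],"rotation":[0,-0.034,0]},{"claw":0.03,"delta_pos":[0.02,0,-0.06],"rotation":[0,-0.034,0]},{"claw":0.03,"delta_pos":[0.06,0,-0.1],"rotation":[0,-0.034,0]},{"claw":0.03,"delta_pos":[0.12,0,-0.12],"rotation":[0,-0.034,0]},{"claw":0.03,"delta_pos":[0.17,0,-0.12],"rotation":[0,-0.034,0]},{"claw":0.03,"delta_pos":[0.17,0,-0.12],"rotation":[0,-0.034,0]}]'; python3 - <<'E'
from h import *
shot("top","t17",(240,130,420,280),4.4)
shot("side","s17",(190,170,340,330),4)
E
```

```text
clock: 21.52
eef_pos: [314.8, -394.5, 139.1]
eef_rot: [-3.141, 0.001, 2.126]
wrist_force: [-0.4, -0.2, 0.8]
finger_gap: 29.8
```

View pics/s17.png

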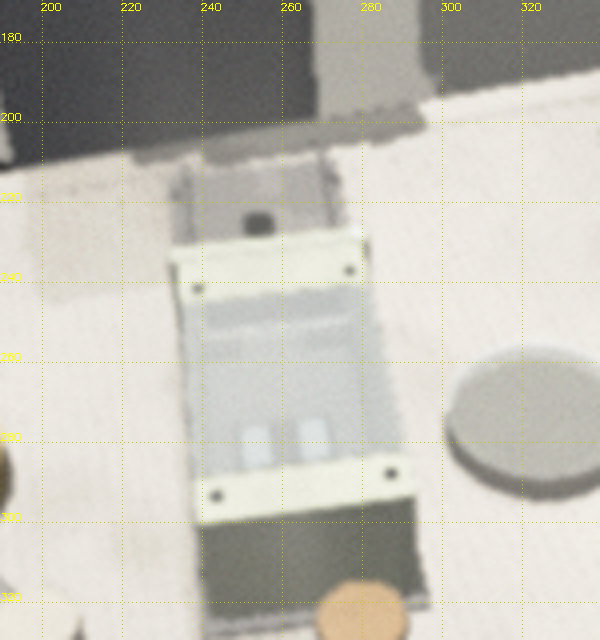

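View pics/t17.png

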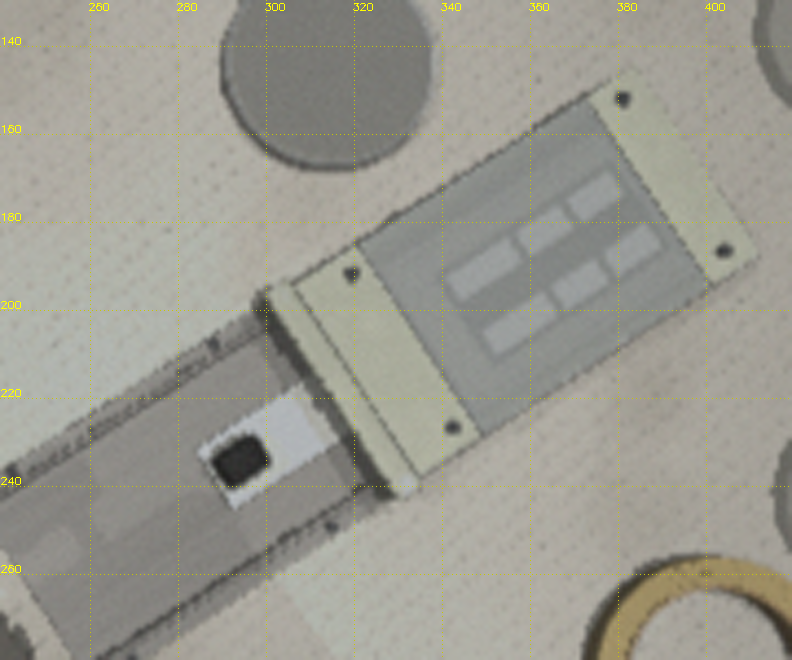

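```bash
python3 - <<'E'
from fit import *
y=-1.015;ex=np.array([np.cos(y),np.sin(y)]);ey=np.array([-ex[1],ex[0]])
o=np.array([367.6,-480.4])
def f(nm,u,v,z):
    w=at("top",u,v,z)[:2]-o;print(nm,round(w@ex,1),round(w@ey,1))
f("handle0",192,298.3,44);f("handle now",294,234.5,44)
f("tongue end L",284,230.5,8);f("tongue end R",292.5,245,8)
for z in(58,68):
    f("lintel front L %d"%z,300,196,z);f("lintel front R",331,243,z);f("step L",306,194,z)
f("roof far L",381.5,147,68);f("roof far R",412,188,68)
f("window front L",320.5,185,68);f("window back R",401,194.5,68)
f("fence end",233,241.2,22);
E
```

```text
handle0 -148.5 3.0
handle now 60.3 -0.1
tongue end L 51.6 16.0
tongue end R 50.3 -14.7
lintel front L 58 104.6 50.6
lintel front R 105.2 -47.1
step L 115.4 47.8
lintel front L 68 103.4 50.0
lintel front R 103.9 -46.6
step L 114.0 47.3
roof far L 270.4 45.3
roof far R 275.1 -43.4
window front L 143.7 46.9
window back R 252.5 -42.4
fence end -36.8 49.2
```

Marks suggest the tray is 0–4 mm short of home (handle about 62 mm, expected about 64). I'll regrip harder and push against the stop to confirm.

```bash
python3 - <<'E'
from h import *
delta((400,-532.5,100),-1.015,0)
delta((400,-532.5,14.5),-1.015,0)
E
```

```text
dpos [-0.1593, -0.0002, 0.0394] rot [-0.0, 0.002, -0.001]
dpos [-0.1592, -0.0002, 0.1249] rot [-0.0, 0.002, -0.001]
```

```bash
python3 -m pendant '[{"claw":0.034,"delta_pos":[-0.05,0,0.01],"rotation":[0,0,0]},{"claw":0.034,"delta_pos":[-0.11,0,0.03],"rotation":[0,0,0]},{"claw":0.034,"delta_pos":[-0.159,0,0.039],"rotation":[0,0,0]},{"claw":0.034,"delta_pos":[-0.159,0,0.039],"rotation":[0,0,0]},{"claw":0.034,"delta_pos":[-0.159,0,0.07],"rotation":[0,0,0]},{"claw":0.034,"delta_pos":[-0.159,0,0.1],"rotation":[0,0,0]},{"claw":0.034,"delta_pos":[-0.159,0,0.118],"rotation":[0,0,0]},{"claw":0.034,"delta_pos":[-0.159,0,0.1245],"rotation":[0,0,0]},{"claw":0.034,"delta_pos":[-0.159,0,0.1245],"rotation":[0,0,0]}]' && python3 -m pendant '[{"claw":0.0,"delta_pos":[0,0,0],"rotation":[0,0,0]},{"claw":0.0,"delta_pos":[0,0,0],"rotation":[0,0,0]},{"claw":0.0,"delta_pos":[0,0,0],"rotation":[0,0,0]},{"claw":0.0,"delta_pos":[0,0,0],"rotation":[0,0,0]}]' 35
```

```text
clock: 22.75
eef_pos: [400.3, -532.5, 15.5]
eef_rot: [-3.142, 0.003, 2.126]
wrist_force: [0.1, -0.5, 1.6]
finger_gap: 34.0
clock: 23.25
eef_pos: [400.5, -532.8, 16.3]
eef_rot: [3.142, 0.004, 2.126]
wrist_force: [-0.6, 1.1, 5.9]
finger_gap: 15.8
```

```bash
python3 -m pendant '[{"claw":0.0,"delta_pos":[-0.001,0,0],"rotation":[0,0,0]},{"claw":0.0,"delta_pos":[-0.002,0,0],"rotation":[0,0,0]},{"claw":0.0,"delta_pos":[-0.003,0,0],"rotation":[0,0,0]},{"claw":0.0,"delta_pos":[-0.003,0,0],"rotation":[0,0,0]}]'
```

```text
clock: 23.75
eef_pos: [400.7, -533.2, 16.2]
eef_rot: [-3.141, -0.003, 2.126]
wrist_force: [-13.5, 17.8, 13.6]
finger_gap: 15.9
```

Firm stop: 22 N horizontally with only 0.4 mm of motion, so the tray is home. Relaxing, releasing and going straight up.

```bash
python3 -m pendant '[{"claw":0.0,"delta_pos":[0.0,0,0],"rotation":[0,0,0]},{"claw":0.034,"delta_pos":[0,0,0],"rotation":[0,0,0]},{"claw":0.034,"delta_pos":[0,0,0],"rotation":[0,0,0]},{"claw":0.034,"delta_pos":[0,0,0],"rotation":[0,0,0]},{"claw":0.034,"delta_pos":[0,0,0],"rotation":[0,0,0]}]' && python3 -m pendant '[{"claw":0.034,"delta_pos":[0,0,-0.02],"rotation":[0,0,0]},{"claw":0.034,"delta_pos":[0,0,-0.06],"rotation":[0,0,0]},{"claw":0.034,"delta_pos":[0.03,0,-0.11],"rotation":[0,0,0]},{"claw":0.034,"delta_pos":[0.08,0,-0.13],"rotation":[0,0,0]},{"claw":0.034,"delta_pos":[0.14,0,-0.13],"rotation":[0,0,0]},{"claw":0.034,"delta_pos":[0.17,0,-0.13],"rotation":[0,0,0]},{"claw":0.034,"delta_pos":[0.17,0,-0.13],"rotation":[0,0,0]},{"claw":0.034,"delta_pos":[0.17,0,-0.13],"rotation":[0,0,0]}]'; python3 - <<'E'
from h import *
shot("top","t18",(270,130,410,260),5.5)
shot("side","s18",(190,170,340,330),4)
E
```

```text
clock: 24.38
eef_pos: [400.7, -533.2, 16.2]
eef_rot: [-3.141, -0.003, 2.126]
wrist_force: [-0.0, 0.7, 0.1]
finger_gap: 33.8
clock: 25.38
eef_pos: [311.9, -389.8, 147.8]
eef_rot: [-3.141, -0.001, 2.126]
wrist_force: [-0.3, -0.5, 0.3]
finger_gap: 34.0
```

View pics/t18.png

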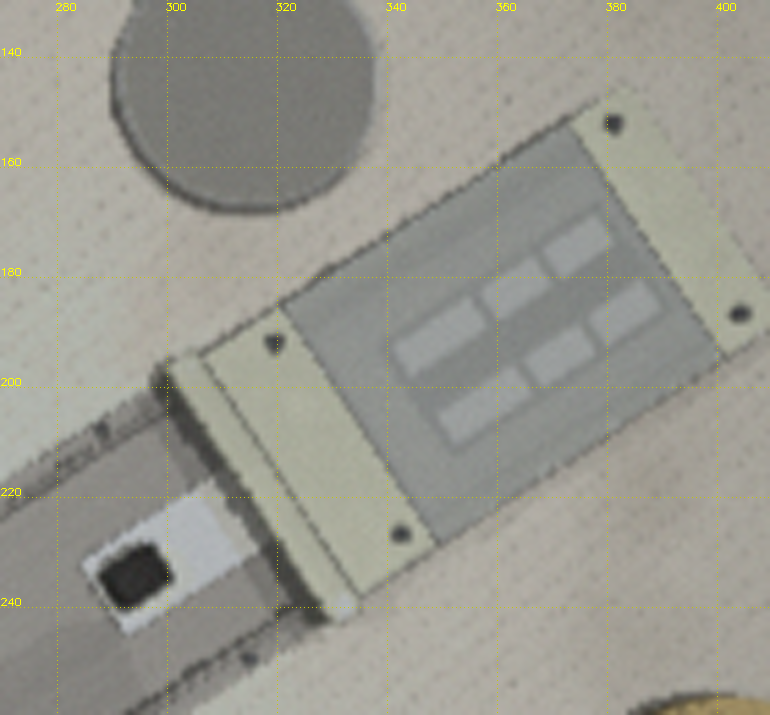

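View pics/s18.png

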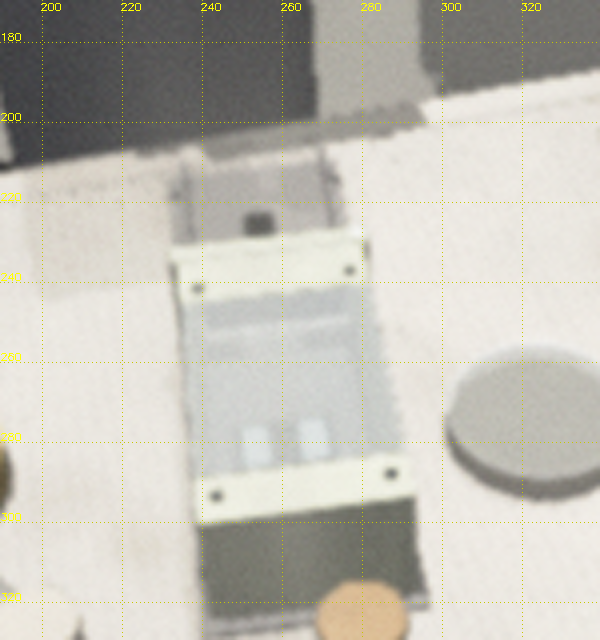

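The handle is clear at (294,234), the mouth strip looks as it did with the flap shut at the start, and the three slide pairs sit in line with the same spacing as before the push. Handing in.

```bash
python3 - <<'E'
from cell import manip
print(manip.read_state()["wrist_force"]);print(manip.sign_off())
E
```

```text
[-0.89523481  0.07700694  0.69575411]
the job is handed in; nothing more can be done
None
```

I loaded both loose holders into the tray behind holder_0, holder_1 first and then holder_2, pushed the tray home by its handle, let go and backed off. I handed in at about 25.5 s of the 61 s allowed.

**Fan**
- Before the push, the tabs measured about 41, 10 and -13 mm along the tray, so the spacings were about 30 and 23 mm (allowed: 18–37).
- The tabs were within about 1 mm sideways, and the last rear edge was square in the tray.
- I set the lean at about 0.18 rad when placing each holder. I did not measure the lean or the rear-edge heights after release.
- After the push, the slide pairs seen through the tunnel window were still in line with nearly the same spacing.

**Tray**
- On the first push the 10 N grip slipped on the handle near the end.
- I regripped at 35 N and pushed again. The tray met a firm stop: 22 N gave only 0.4 mm of motion.
- The image marks put the tray between 0 and 4 mm short of home. They disagree with each other within the calibration error, but all fall within the 8 mm allowed.

**Flap**
- It looked shut: the dark strip at the mouth matches the start picture. I could not measure its angle directly.

**Other checks**
- The gripper was clear of everything at hand-in.
- The dish looked unmoved. The forceps were not checked in the last pictures, but I did not work near them after picking up the holders.

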